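# Clear the curing oven's tray and clamp up the next heat sink

### The arm

A 6-joint arm with a two-finger parallel gripper is mounted at the origin on the work surface. World frame = base frame: x ahead of the robot, y to its left, z up, the work surface at z = 0. Lengths are in mm, angles in rad, forces in N, time in s.
With the tool pointing down it reaches from about 350 to 875 mm from the base axis. Payload 4.2 kg.
Tool frame: the origin (TCP) lies at the very end of the fingers, on their centre line; the grasp point (between the pads) lies 19 mm behind it (pinch_z is the distance from the TCP to the grasp point, in mm); z points along the fingers, y is the line along which they close (so a half turn about z gives the same grasp; the last joint's range is limited). The gripper opens to 85 mm and grips with 20 to 120 N. Pads are 22 mm wide; open, the fingers measure 114 mm over their backs; the gripper's body (76 mm by 85 mm) begins 54 mm behind the grasp point. The pads swing forward as they close: fully open they stand 13 mm farther back than shut.
Start: joints at [-0.994, 0.385, 0.008, 0, -1.194, -0.259], TCP at [195.314, -593.676, 231.312] pointing down, gripper open.
Joint ranges: [-3.14, 3.14], [-1.21, 2.06], [-1.07, 1.41], [-3.16, 2.05], [-2.99, -0.16], [-3.1, 3.1]. Speed limits (rad/s): [2.79, 2.79, 3.14, 3.14, 3.14, 3.14].

### API

Orientations are given as a unit quaternion [x, y, z, w].
In Python, from bench import * gives the robot as it stands.
- The arm moves only by the tool arm_command, never from a script. Its argument "steps" is one flat list of numbers, 4 for each row, row after row: the shift along the tool's x, y, z in m, then the turn about the tool's z in rad. In form: [tx, ty, tz, roll, tx, ty, tz, roll, ...]. A call has 1 to 20 rows; each row shifts and turns the commanded pose from where the row before left it, along the tool's axes as they then stand; what a row does not reach is not made up. A row lasts 1/8 s, in which the tool goes at most 62.5 mm and 10.7 degrees, less where a joint would pass 70% of its speed; a pose out of reach is approached as far as the arm can. A call with a gripper value outside its range is refused whole. "grip" is the finger opening in m, from 0 to 0.0854, set as the call begins (left out, the last holds). The fingers move at their own pace and stop on an object; the grip force is fixed at half the most. Time passes only in rows, so rows that do not move let the fingers close. It gives the time, the measured TCP pose, the force, the opening and the grip force at its end, in the units of the state.
- read_state(): the state, without advancing time (a new reading comes with each control period).
- get_image(name): name is "side" or "top"; returns the picture (420x560x3 uint8, red, green, blue); there is no depth.
- get_calibration(name): a dict with "camera_matrix" (3x3 intrinsics, pixels), "cam_to_world" (4x4, takes a point from camera to world coordinates). Camera axes: x right, y down, z forward; pixel columns grow to the right and rows downward; lengths in mm; the calibration is good to about 2 mm. A picture is of the moment at which its call begins. get_calibration takes no time and is no camera call.
- job_done(): hands the job in; it is judged then, once.
The state is a dict: "clock": time; "joints": joint angles; "joint_vel": joint speeds; "joint_efforts": joint torques, N m; "position": TCP position; "ee_rot": TCP orientation; "contact_force": force on the tool from outside, world axes, zero at the start; "wrist_torque": the same for the moment, N m; "gripper_width": finger opening in mm; "grasp_force": force on a finger pad.
Only numpy, scipy, OpenCV 4.12 (cv2) and the standard library are available. Lean on these libraries where they do the work, as an engineer would, in place of code of your own. Each camera call takes 0.05 s, during which the arm holds its last target. There are 200 camera calls.

### The job

Turn the heat-sink bonding station round for the next unit: move every finished module from the curing oven's catch tray into the grey tote, each lying flat on the tote's floor and none on top of another. Lay the loose finned heat sink flat on the bare metal pad of the circuit board in the clamp's nest, squarely over it, swing the clamp's bridge shut over it, and drop the latch pin all the way down through the eyelet and the flange below. Then turn the T-bar clockwise until the orange tab on the side of the clamp head has popped fully out, and stop there without running the spring solid; leave the other things on the bench where they are.

Things in the scene. Friction and masses are not known exactly. Their poses are not given: they have to be found in the camera images.
- module0: finished module, all alike: green circuit board 80 x 60 x 4 mm (long side along x) with a grey finned heat sink 62 x 34 x 28 mm fixed on its middle (long side along x, top 32 mm above the underside), 160 g; starts in the catch tray. Two to four are there (None: absent). Origin: middle of the underside, z up. Can be gripped across the 34 mm of the fins.
- module1: finished module, all alike: green circuit board 80 x 60 x 4 mm (long side along x) with a grey finned heat sink 62 x 34 x 28 mm fixed on its middle (long side along x, top 32 mm above the underside), 160 g; starts in the catch tray. Two to four are there (None: absent). Origin: middle of the underside, z up. Can be gripped across the 34 mm of the fins.
- module2: finished module, all alike: green circuit board 80 x 60 x 4 mm (long side along x) with a grey finned heat sink 62 x 34 x 28 mm fixed on its middle (long side along x, top 32 mm above the underside), 160 g; starts in the catch tray. Two to four are there (None: absent). Origin: middle of the underside, z up. Can be gripped across the 34 mm of the fins.
- module3: finished module, all alike: green circuit board 80 x 60 x 4 mm (long side along x) with a grey finned heat sink 62 x 34 x 28 mm fixed on its middle (long side along x, top 32 mm above the underside), 160 g; starts in the catch tray. Two to four are there (None: absent). Origin: middle of the underside, z up. Can be gripped across the 34 mm of the fins.
- heatsink: the loose heat sink to be clamped next: grey finned aluminium, 62 x 34 x 28 mm, long side along its x, no board under it, 120 g, standing on the bench to the robot's right with its fins up. Origin: middle of its underside.
- pin: latch pin, upright in a hole of the tool block at the start: shank 10 mm diameter and 60 mm long whose lowest 12 mm taper to 4 mm, below a knurled grip 22 mm diameter and 35 mm tall. Origin: the lower tip; z along the pin to its grip, which runs from z = 60 to 95 mm. It stands with some play (up to 0.08 rad) in its hole.
- toolblock: fixed aluminium block 120 x 44 x 40 mm that holds the pin and, beside it, two small drivers (up to 94 mm high). Origin: middle of its underside; the pin's hole (13.5 mm wide, 40 mm deep, down to the bench) is 36 mm along its +x, the drivers are at x = -14 and -44 mm.
- nest (a point): middle of the bare metal pad (62 x 34 mm, long side along x) on the board in the clamp's nest, 30 mm above the bench. The heat sink goes here, long side along this x, either way round. x points from pivot post (38 mm thick, at x = -100 mm) to latch post (26 x 44 mm, at x = 135 mm, top 110 mm above the bench). All on a grey base plate 300 x 110 mm, 12 mm thick, fixed.
- bridge (a joint): swing of the clamp's blue bridge about its pivot post, rad: 0 is shut, on a stop, its beam along the nest's +x; it grows to 2.05 as it swings open, clockwise seen from above (to the robot's right). It starts open, turns with light friction (0.5 N at its grip) and stays where left. The beam, 34 mm wide, lies 116 to 136 mm above the bench, the clamp head below it.
- swing_grip (a point): top end of the upright black grip (24 mm diameter, 65 mm tall) on the free end of the bridge, for swinging it; 242 mm from the pivot axis, 203 mm above the bench.
- eyelet (a point): mouth (upper rim) of the 12.5 mm eyelet hole in the bridge, 200 mm from the pivot axis, 136 mm above the bench; the eyelet is 20 mm thick.
- flange_hole (a point): mouth of the 12.5 mm hole in the steel flange of the latch post, 110 mm above the bench, below the eyelet when the bridge is shut; the flange is 16 mm thick. With the pin home its grip rests on the bridge and its tip is about 34 mm below this point.
- screw (a joint): turn of the clamp screw and T-bar, rad; grows clockwise seen from above, which lowers screw, T-bar and clamp head 1.91 mm per rad (12 mm a turn). At 0 the pressure pad is 72 mm above the bench, 14 mm above a heat sink in the nest; it starts at 0 to 3. It takes 0.08 to 0.12 N m (2 to 3 N at the bar's end) and holds where it is left.
- bar_centre (a point): middle of the T-bar on the screw's axis, 100 mm from the pivot axis, over the nest when shut; 196 mm above the bench at screw = 0, lower as it is tightened. The bar is a level steel rod along this x, 10 mm thick, 110 mm long over the ball centres (16 mm balls), with a 26 mm hub. It can be pushed round with closed fingers beside it; nothing stands above it.
- tab (a joint): how far the orange tab stands out of the side of the clamp head (towards the nest's +y), m. 0: flush. It stays in until the pad bears on the heat sink with 14 N, then comes out 5.7 mm per rad of the screw; 12 mm is fully out, at the set force of 18 N; at 16.5 mm the spring is solid and the force shoots up. Tab 16 mm wide, 12 mm high, 75 to 95 mm above the bench.
- pad: pressure pad under the clamp head, a black rubber-faced disc of 36 mm diameter. Origin: middle of its lower face.
- tray_floor (a point): middle of the floor of the oven's aluminium catch tray, 4 mm above the bench. Inside 202 x 157 mm (x by y), walls 16 mm above the floor. The steel chute rises at its +y side, and the white oven (200 mm high) begins 165 mm from this point along +y.
- tote_floor (a point): middle of the floor of the dark grey open tote, 4 mm above the bench; fixed. Inside 217 x 177 mm (x by y), walls 51 mm above the floor. Room for four modules in two rows of two, long sides along x.
- fluxbox: bystander: small open cream box 50 x 36 x 22 mm on the right.
- motor: bystander: small dark motor standing on end, 32 mm diameter, 50 mm tall, beyond the tote and clamp.
- eraser: bystander: white block 42 x 26 x 12 mm near the robot.
- brush: bystander: white brush 170 mm long and 13 mm high, near the robot on the left.

How it is judged:
By the outcome, as a careful person would: the job done as asked, in the order asked, and still so for the second after the job is handed in, with the robot touching nothing.
Of module0, module1, module2, module3 only 2 to 4 are there at a start; the rules pass over those that are not, and their reading is None.
At some moment in a run one of module0, module1, module2, module3 may be knocked a few centimetres aside while the robot is not near it.
It also fails if it takes over 210 s, if anything falls off the work surface, if the arm or the gripper's body presses on something with over 40 N, if the wrist force passes 120 N, or if a joint passes its speed limit or range.

## Working session

There is one attempt and no reset: what is moved stays moved. The work goes in short steps, Python scripts to look and compute and a tool call to move; the robot and the scene stay as the last step left them, time stands still between calls to the robot, and variables do not carry over. Pictures are saved under pics/ and viewed, at most 14 in all, crops included, and the job is handed in when it is done.

Besides the shell and the picture viewer there is one more tool, called as name(argument=value, ...), one argument or row to a line, values as JSON. arm_command: Moves the arm, as the interface text tells. Its arguments: {"type":"object","properties":{"steps":{"type":"array","items":{"type":"number"}},"grip":{"type":"number"}},"required":["steps"]}

```bash
ls; mkdir -p pics; python3 - <<'E'
from bench import *
import cv2,numpy as np
s=read_state();print({k:np.round(v,3).tolist() for k,v in s.items()})
for n in("side","top"):
    im=get_image(n);cv2.imwrite(f"pics/{n}0.png",cv2.resize(im[:,:,::-1],(784,588),interpolation=cv2.INTER_CUBIC));cv2.imwrite(f"{n}0_raw.png",im[:,:,::-1])
    c=get_calibration(n);print(n,np.round(c["camera_matrix"],1).tolist(),np.round(c["cam_to_world"],3).tolist())
E
```

```text
pics
{'clock': 0.0, 'joints': [-0.994, 0.386, 0.007, -0.001, -1.194, -0.259], 'joint_vel': [0.0, -0.0, 0.0, -0.0, -0.001, 0.001], 'joint_efforts': [0.002, -39.228, 18.841, 4.186, -0.005, -0.0], 'position': [195.128, -593.146, 230.21], 'ee_rot': [-0.158, 0.987, 0.001, -0.0], 'contact_force': [0.294, -1.221, 0.367], 'wrist_torque': [0.003, -0.016, -0.005], 'grasp_force': 0.0, 'gripper_width': 85.453}
side [[476.3, 0.0, 282.7], [0.0, 476.3, 209.7], [0.0, 0.0, 1.0]] [[-0.922, -0.251, 0.295, 244.854], [-0.387, 0.59, -0.709, 752.104], [0.003, -0.768, -0.641, 814.815], [0.0, 0.0, 0.0, 1.0]]
top [[389.2, 0.0, 282.8], [0.0, 389.2, 206.9], [0.0, 0.0, 1.0]] [[0.018, -0.999, 0.048, 500.748], [-1.0, -0.018, 0.002, 1.476], [-0.001, -0.048, -0.999, 1044.338], [0.0, 0.0, 0.0, 1.0]]
```

View pics/top0.png

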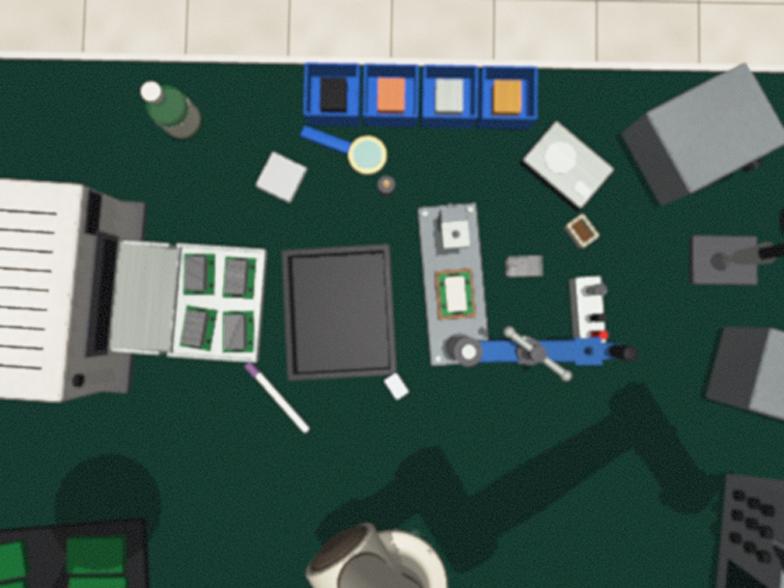

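View pics/side0.png

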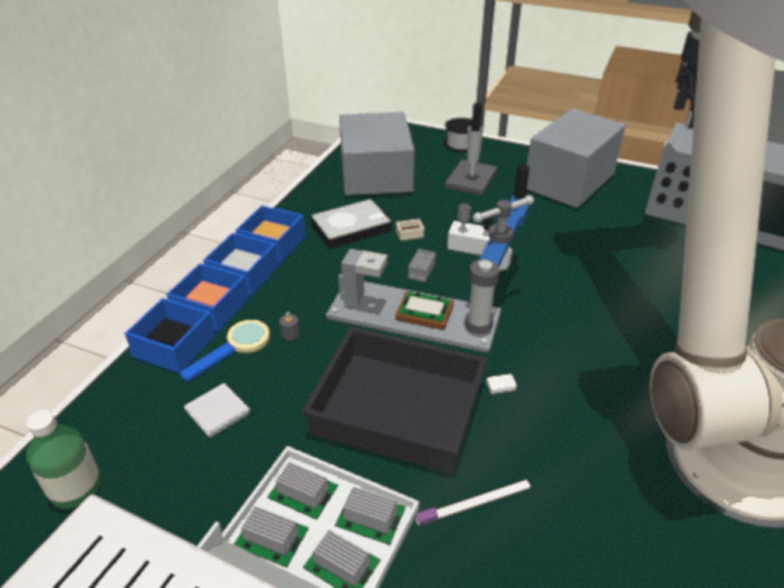

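The top view (784 px scale) shows four modules in the tray at about (198,273), (238,276), (197,328) and (238,331), the tote at (340,312) and the nest at (455,294). The pivot is at (466,350), the latch post at (455,233), the bridge is open to the right, the heat sink is at (523,266) and the pin at (600,290). The side view shows the same layout.

```bash
cat > h.py <<'E'
from bench import *
import cv2,numpy as np
C={n:get_calibration(n) for n in("side","top")}
def ray(n,uv):
    c=C[n];d=np.linalg.inv(c["camera_matrix"])@[uv[0],uv[1],1.];M=np.array(c["cam_to_world"]);d=M[:3,:3]@d
    return M[:3,3],d/np.linalg.norm(d)
def cast(n,uv,z):
    o,d=ray(n,uv);return o+d*(z-o[2])/d[2]
def tri(ut,us):
    (a,d),(b,e)=ray("top",ut),ray("side",us)
    t=np.linalg.lstsq(np.c_[d,-e],b-a,rcond=None)[0];p,q=a+d*t[0],b+e*t[1]
    return (p+q)/2,np.linalg.norm(p-q)
def proj(n,p):
    M=np.linalg.inv(np.array(C[n]["cam_to_world"]));q=C[n]["camera_matrix"]@(M[:3,:3]@np.array(p,float)+M[:3,3]);return q[:2]/q[2]
def blobs(im,mask,roi,amin=20):
    m=np.zeros(im.shape[:2],np.uint8);x0,y0,x1,y1=roi;m[y0:y1,x0:x1]=mask[y0:y1,x0:x1]*255
    cs,_=cv2.findContours(m,cv2.RETR_EXTERNAL,cv2.CHAIN_APPROX_NONE)
    return sorted([c for c in cs if cv2.contourArea(c)>=amin],key=cv2.contourArea,reverse=True)
def rectw(n,c,z):
    "min-area rect of the contour on plane z: centre, (long, short), yaw of long side"
    w=np.array([cast(n,p,z)[:2] for p in c.reshape(-1,2)],np.float32);(x,y),(a,b),t=cv2.minAreaRect(w)
    if a<b:a,b,t=b,a,t+90
    return np.round([x,y],1),np.round([a,b],1),round((np.radians(t)+np.pi/2)%np.pi-np.pi/2,3)
E
python3 - <<'E'
from h import *
t=cv2.imread("top0_raw.png");s=cv2.imread("side0_raw.png")
def crop(im,x0,y0,x1,y1,f): return cv2.resize(im[y0:y1,x0:x1],None,fx=f,fy=f,interpolation=cv2.INTER_CUBIC)
a=crop(t,290,135,460,275,4.6);cv2.imwrite("pics/tc.png",a)
a=crop(s,200,60,400,260,3);cv2.imwrite("pics/sc.png",a)
b,g,r=[t[:,:,i].astype(int) for i in range(3)]
gm=(g>r+20)&(g>b+15)&(g>60)
for c in blobs(t,gm,(122,170,190,258),30): print("board",cv2.contourArea(c),rectw("top",c,8),cv2.boundingRect(c))
h=cv2.cvtColor(t,cv2.COLOR_BGR2HSV)
for c in blobs(t,(h[:,:,1]<50)&(h[:,:,2]>60)&(h[:,:,2]<170),(122,170,190,258),30): print("fins",cv2.contourArea(c),rectw("top",c,36))
for p in [(141,195),(170,197),(150,215),(243,220),(373,190),(325,210),(374,251),(428,207),(423,207),(333,250)]: print(p,t[p[1],p[0]],h[p[1],p[0]])
E
```

```text
board 200.5 (array([467.3, 303.2]), array([79.6, 61.1]), np.float64(0.033)) (158, 221, 24, 31)
board 149.5 (array([469.3, 360. ]), array([79.6, 25. ]), np.float64(-0.076)) (142, 220, 13, 31)
board 142.5 (array([574.6, 363.7]), array([78.5, 28.1]), np.float64(-0.041)) (142, 181, 12, 30)
board 141.0 (array([568.1, 284.9]), array([78.9, 22.1]), np.float64(-0.079)) (172, 184, 11, 30)
fins 372.0 (array([470.4, 375.5]), array([69.4, 42.2]), np.float64(-0.146))
fins 366.0 (array([463.4, 296.2]), array([67.7, 51.6]), np.float64(0.033))
fins 362.0 (array([566.9, 301.8]), array([74.5, 40.4]), np.float64(-0.029))
fins 358.5 (array([576. , 377.8]), array([67.9, 41.6]), np.float64(0.035))
fins 218.5 (array([523.5, 338.8]), array([208.2, 180.2]), np.float64(-0.051))
(141, 195) [125 126 127] [ 15   4 127]
(170, 197) [141 142 144] [ 10   5 144]
(150, 215) [231 235 233] [ 45   4 235]
(243, 220) [86 86 88] [ 0  6 88]
(373, 190) [157 160 160] [ 30   5 160]
(325, 210) [225 234 236] [ 25  12 236]
(374, 251) [68 65 67] [140  11  68]
(428, 207) [111 107 109] [135   9 111]
(423, 207) [90 92 90] [60  6 92]
(333, 250) [229 235 231] [ 50   7 235]
```

View pics/tc.png

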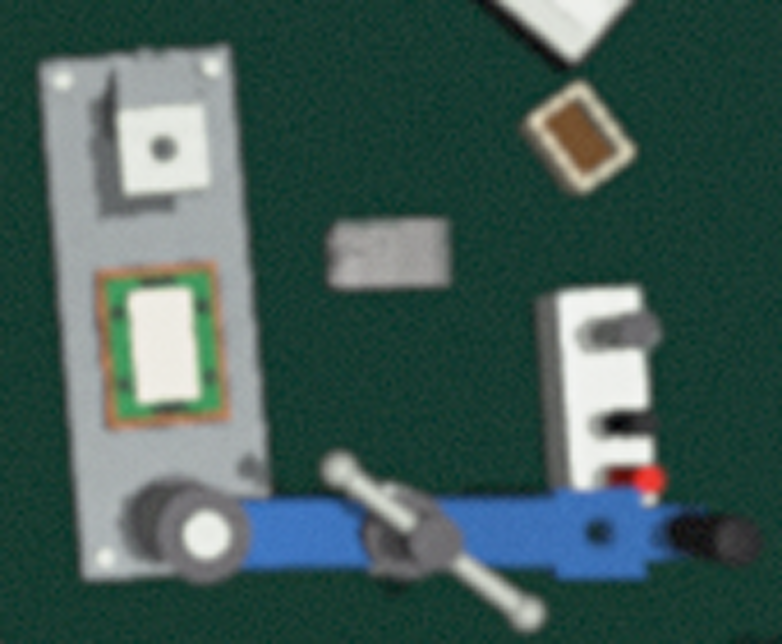

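View pics/sc.png

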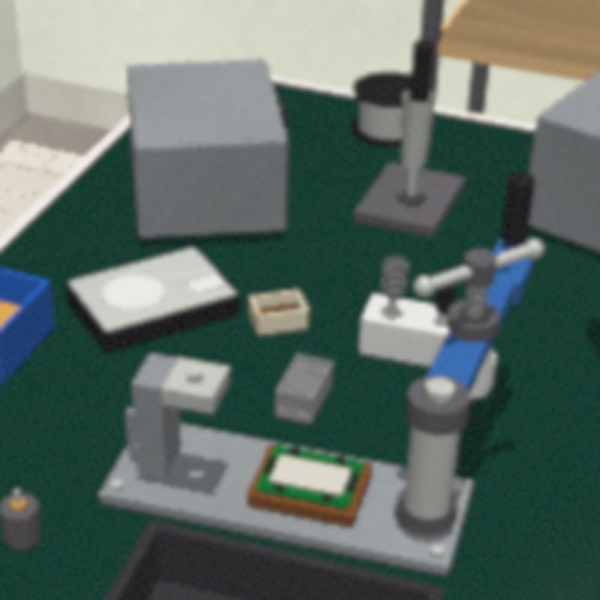

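Crop px positions (top): nest pad (165,346), flange hole (163,149), pivot (207,533), eyelet (599,532), grip top (738,540), pin top (637,328), T-bar balls (340,470) and (528,610), hub (434,537). In the side crop, the flange hole is at (194,378), the pad at (311,475), the pin top at (397,262), the grip top at (520,178) and the balls at (424,284) and (537,248).

```bash
python3 - <<'E'
from h import *
T=lambda p:np.array([290+p[0]/4.6,135+p[1]/4.6])-.4; S=lambda p:np.array([200+p[0]/3,60+p[1]/3])-.4
for n,a,b,z in [("nest",(165,346),(311,475),30),("flange",(163,149),(194,378),110),("pivot",(207,533),(440,386),None),("griptop",(738,540),(520,178),203),("pin",(640,328),(397,262),95),("ball1",(340,470),(424,284),196),("ball2",(528,610),(537,248),196),("hub",(434,537),(481,258),None),("eyelet",(599,532),None,136)]:
    if b: p,e=tri(T(a),S(b)); print(n,np.round(p,1),"gap",round(e,1),end=" ")
    print(n,np.round(cast("top",T(a),z),1) if z else "", np.round(cast("side",S(b),z),1) if z and b else "")
t=cv2.imread("top0_raw.png");s=cv2.imread("side0_raw.png");h=cv2.cvtColor(t,cv2.COLOR_BGR2HSV)
c=blobs(t,(h[:,:,1]<60)&(h[:,:,2]>135),(360,178,390,202))
for k in c[:2]: print("hs top",rectw("top",k,28),cv2.minAreaRect(k))
c=blobs(t,(h[:,:,1]<40)&(h[:,:,2]>190),(310,185,340,230))
for k in c[:1]: print("nestpad",rectw("top",k,30))
c=blobs(t,(h[:,:,1]<60)&(h[:,:,2]>120),(290,140,350,275))
for k in c[:3]: print("base",rectw("top",k,12))
c=blobs(t,(h[:,:,1]<40)&(h[:,:,2]>190),(310,145,340,180))
for k in c[:1]: print("flangetop",rectw("top",k,110))
c=blobs(t,(h[:,:,1]<60),(195,170,288,275),1000)
for k in c[:2]: print("tote rim",rectw("top",k,55))
b,g,r=[t[:,:,i].astype(int) for i in range(3)]
b2=cv2.morphologyEx(((g>r+20)&(g>b+15)&(g>60)).astype(np.uint8),cv2.MORPH_CLOSE,np.ones((3,3)))
# module boards: green points of each quadrant
ys,xs=np.nonzero((g>r+20)&(g>b+15)&(g>60))
for n,(x0,y0,x1,y1) in dict(A=(126,178,157,214),B=(157,178,188,216),Cc=(126,216,157,255),D=(157,216,188,255)).items():
    k=(xs>=x0)&(xs<x1)&(ys>=y0)&(ys<y1); print(n,rectw("top",np.c_[xs[k],ys[k]],8))
k=blobs(t,(h[:,:,1]<50)&(h[:,:,2]>185),(115,165,195,265),500)
for q in k[:2]: print("tray",rectw("top",q,20))
E
```

```text
nest [ 545.1 -107.5   29.2] gap 2.8 nest [ 543.8 -107.9   30. ] [ 546.2 -106.2   30. ]
flange [645.7 -96.3 109.1] gap 3.7 flange [643.8 -96.9 110. ] [647.  -94.8 110. ]
pivot [ 446.6 -117.3  145.7] gap 1.8 pivot  
griptop [ 452.  -357.9  202.4] gap 3.4 griptop [ 450.4 -358.2  203. ] [ 453.3 -355.9  203. ]
pin [ 555.7 -353.    93.8] gap 1.2 pin [ 555.1 -352.7   95. ] [ 555.7 -350.9   95. ]
ball1 [ 480.9 -172.7  197.2] gap 2.6 ball1 [ 479.6 -173.4  196. ] [ 482.5 -173.9  196. ]
ball2 [ 414.7 -263.   194.6] gap 1.3 ball2 [ 415.4 -262.4  196. ] [ 413.7 -261.   196. ]
hub [ 449.2 -216.   203.8] gap 0.3 hub  
eyelet [ 449.2 -316.8  136. ] 
hs top (array([ 599.4, -234.4]), array([57.8, 34.2]), np.float64(-1.553)) ((374.0, 189.5), (13.0, 22.0), 90.0)
nestpad (array([ 544.5, -107.2]), array([63.1, 35.6]), np.float64(0.112))
base (array([ 564.8, -105.2]), array([301.5, 110.7]), np.float64(0.101))
base (array([ 436.1, -135. ]), array([31.6, 29.1]), np.float64(0.012))
flangetop (array([643.9, -98. ]), array([45.9, 43.7]), np.float64(-1.553))
tote rim (array([498.7, 102.1]), array([255.2, 207.8]), np.float64(0.072))
A (array([574.2, 381.2]), array([77.7, 61.5]), np.float64(0.018))
B (array([569. , 304.6]), array([78.7, 60.9]), np.float64(-0.044))
Cc (array([472. , 379.1]), array([79.7, 60.5]), np.float64(-0.132))
D (array([467.3, 303.2]), array([79.6, 61.1]), np.float64(0.033))
tray (array([520.9, 341. ]), array([209.9, 163.7]), np.float64(-0.053))
```

arm_command(
  steps=[0, 0, -0.03, 0.16, 0, 0, -0.02, 0.158, 0, 0, 0, 0, 0, 0, 0, 0],
  grip=0.05,
)

```text
clock: 0.6
position: [195.1, -593.0, 279.9]
ee_rot: [-0.001, 1.0, 0.001, -0.0]
contact_force: [0.5, 0.6, -0.6]
gripper_width: 50.0
grasp_force: 0.0
```

arm_command(
  steps=[-0.04, 0.04, 0, 0, -0.04, 0.04, 0, 0, -0.04, 0.04, 0, 0, -0.04, 0.04, 0, 0, -0.04, 0.04, 0, 0, -0.04, 0.04, 0, 0, -0.04, 0.04, 0, 0, -0.04, 0.04, 0, 0, -0.005, 0.05, 0, 0, -0.005, 0.05, 0, 0, -0.005, 0.05, 0, 0, -0.005, 0.05, 0, 0, -0.005, 0.05, 0, 0, -0.005, 0.05, 0, 0, -0.005, 0.05, 0, 0, -0.005, 0.05, 0, 0, -0.005, 0.05, 0, 0, -0.005, 0.05, 0, 0, -0.005, 0.05, 0, 0, -0.005, 0.05, 0, 0],
)

```text
clock: 3.1
position: [574.9, 327.6, 279.5]
ee_rot: [-0.001, 1.0, -0.001, -0.001]
contact_force: [0.7, 0.3, 0.1]
gripper_width: 50.1
grasp_force: 0.0
```

```bash
python3 - <<'E'
from h import *
t=cv2.imread("top0_raw.png");h=cv2.cvtColor(t,cv2.COLOR_BGR2HSV)
print(h[165:275:3,243,2].tolist()); print(h[223,196:292:3,2].tolist())
E
```

```text
[59, 56, 63, 59, 84, 66, 74, 94, 93, 88, 92, 90, 92, 91, 93, 91, 92, 92, 93, 93, 92, 92, 93, 91, 92, 93, 90, 90, 94, 92, 88, 90, 88, 58, 90, 67, 61]
[59, 59, 59, 80, 39, 76, 88, 84, 87, 88, 89, 91, 87, 88, 93, 95, 92, 92, 96, 93, 95, 94, 97, 96, 98, 100, 93, 91, 84, 58, 55, 57]
```

arm_command(
  steps=[0, 0.0265, 0, 0, 0, 0.027, 0.02, 0, 0, 0, 0.045, 0, 0, 0, 0.045, 0, 0, 0, 0.045, 0, 0, 0, 0.045, 0, 0, 0, 0.035, -0.018, 0, 0, 0.02, 0, 0, 0, 0.01, 0, 0, 0, 0, 0, 0, 0, 0, 0],
)

```text
clock: 4.47
position: [576.3, 380.5, 17.9]
ee_rot: [-0.009, 1.0, 0.001, 0.001]
contact_force: [0.1, -0.1, 0.2]
gripper_width: 49.9
grasp_force: 0.0
```

```bash
python3 - <<'E'
from h import *
print(cast("top",(242.5,222.5),55), cast("top",(243,177),55),cast("top",(243,268),55),cast("top",(205,223),55),cast("top",(280,223),55))
t=cv2.imread("top0_raw.png");h=cv2.cvtColor(t,cv2.COLOR_BGR2HSV)
for v in (200,250): print(h[v,196:292,2].tolist())
im=get_image("side");cv2.imwrite("pics/s1.png",im[200:,50:400,::-1].repeat(2,0).repeat(2,1))
E
```

```text
[506.6683814  105.12558617  55.        ] [622.80639793 106.51638167  55.        ] [391.86950763 101.22423728  55.        ] [503.6844075 200.359003   55.       ] [507.11442423   9.85595174  55.        ]
[58, 55, 61, 57, 61, 58, 67, 78, 82, 73, 53, 34, 37, 56, 74, 82, 85, 86, 83, 83, 82, 85, 85, 87, 84, 84, 81, 85, 90, 85, 86, 86, 88, 91, 86, 90, 86, 91, 92, 87, 88, 87, 90, 90, 91, 92, 91, 92, 89, 90, 93, 91, 93, 98, 94, 95, 91, 90, 95, 95, 92, 95, 96, 94, 99, 95, 94, 92, 94, 92, 96, 96, 98, 96, 96, 97, 96, 91, 76, 81, 94, 100, 91, 73, 64, 59, 59, 59, 58, 59, 61, 61, 61, 59, 56, 62]
[56, 59, 56, 58, 58, 55, 59, 61, 68, 72, 85, 78, 63, 40, 34, 54, 71, 82, 83, 82, 86, 86, 86, 89, 85, 83, 87, 88, 86, 87, 88, 87, 91, 88, 86, 89, 92, 86, 89, 89, 91, 89, 91, 92, 90, 92, 91, 89, 91, 92, 93, 92, 90, 93, 95, 94, 91, 92, 94, 95, 93, 95, 92, 93, 97, 97, 95, 94, 93, 95, 96, 98, 96, 97, 94, 96, 95, 96, 103, 100, 91, 78, 81, 95, 95, 88, 72, 63, 60, 56, 58, 57, 55, 57, 59, 56]
```

View pics/s1.png

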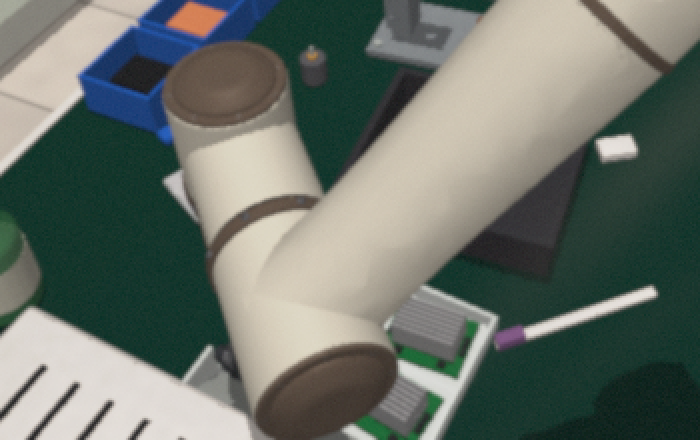

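arm_command(
  grip=0.0,
  steps=[0, 0, 0.004, 0, 0, 0, 0, 0, 0, 0, 0, 0, 0, 0, 0, 0, 0, 0, 0, 0, 0, 0, -0.03, 0, 0, 0, -0.04, 0, 0, 0, -0.04, 0, 0.0036, -0.0444, 0, 0, 0.0036, -0.0444, 0, 0, 0.0036, -0.0444, 0, 0, 0.0036, -0.0444, 0, 0, 0.0036, -0.0444, 0, 0, 0.0036, -0.0444, 0, 0, 0.0036, -0.0444, 0, -0.054, 0, 0, 0.04, 0, 0, 0, 0.035, 0, 0, 0, 0, 0, 0, 0, 0, 0],
)

```text
clock: 6.9
position: [556.7, 68.9, 48.3]
ee_rot: [-0.036, 0.999, 0.0, 0.001]
contact_force: [2.0, 0.5, -1.5]
gripper_width: 33.1
grasp_force: 60.1
```

```bash
cat > look.py <<'E'
import sys
from h import *
im=get_image("side");cv2.imwrite(f"pics/{sys.argv[1]}.png",im[200:,50:400,::-1].repeat(2,0).repeat(2,1))
E
python3 look.py s2
```

```text
(no output)
```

View pics/s2.png

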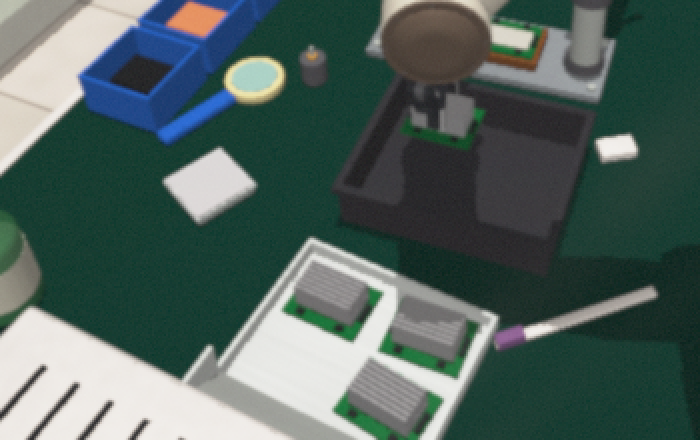

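Module A (now at (445,120) in the crop) is held over the tote's far corner. The other three are undisturbed in the tray. Lowering it now.

arm_command(
  steps=[0, 0, 0.02, 0, 0, 0, 0.01, 0, 0, 0, 0.002, 0, 0, 0, 0, 0, 0, 0, 0, 0],
)

```text
clock: 7.58
position: [556.3, 68.7, 16.0]
ee_rot: [-0.036, 0.999, 0.0, 0.001]
contact_force: [-0.5, -0.4, -1.5]
gripper_width: 32.8
grasp_force: 60.2
```

arm_command(
  grip=0.048,
  steps=[0, 0, 0, 0, 0, 0, 0, 0, 0, 0, -0.035, 0, 0, 0, -0.035, 0, 0, 0, -0.035, 0, 0.0088, 0.0451, 0, 0, 0.0088, 0.0451, 0, 0, 0.0088, 0.0451, 0, 0, 0.0088, 0.0451, 0, 0, 0.0088, 0.0451, 0, 0, 0.0088, 0.0451, 0, 0, 0.0088, 0.0451, 0, 0, 0, 0, 0, 0.102, 0, 0, 0.04, 0.102, 0, 0, 0.035, 0, 0, 0, 0, 0, 0, 0, 0, 0],
)

```text
clock: 9.7
position: [472.6, 379.8, 46.7]
ee_rot: [0.066, 0.998, 0.001, 0.001]
contact_force: [1.0, 0.2, -0.2]
gripper_width: 47.9
grasp_force: 0.0
```

```bash
cat > mod.py <<'E'
from h import *
t=get_image("top")[:,:,::-1].astype(int);b,g,r=t[:,:,0],t[:,:,1],t[:,:,2]
m=(g>r+20)&(g>b+15)&(g>60);m[:,:120]=0;m[:,292:]=0;m[:165]=0;m[280:]=0
m=cv2.morphologyEx(m.astype(np.uint8),cv2.MORPH_OPEN,np.ones((2,2)))
for c in blobs(t,m>0,(120,165,292,280),15): print(cv2.contourArea(c),rectw("top",c,8),cv2.boundingRect(c))
E
python3 mod.py
```

```text
159.5 (array([552.2,  47.7]), array([81. , 25.3]), np.float64(0.056)) (261, 191, 11, 31)
146.0 (array([464.2, 281.5]), array([77.9, 22. ]), np.float64(0.07)) (173, 223, 10, 30)
143.0 (array([550.4,  83.1]), array([83. , 29.5]), np.float64(0.064)) (247, 191, 13, 32)
141.0 (array([565.3, 281.8]), array([78.7, 20.3]), np.float64(-0.045)) (174, 185, 10, 30)
100.0 (array([465.5, 354.9]), array([77.2, 24.4]), np.float64(-0.004)) (145, 222, 11, 30)
22.0 (array([533.8, 322.7]), array([21.5, 10.7]), np.float64(-1.553)) (159, 209, 9, 5)
18.5 (array([431.6, 320.6]), array([18.8, 13.2]), np.float64(-1.553)) (159, 247, 8, 6)
18.0 (array([495.2, 321.4]), array([21.2, 13.3]), np.float64(-1.553)) (159, 223, 9, 6)
17.0 (array([507.2, 389.7]), array([18.8,  8. ]), np.float64(-1.553)) (134, 219, 8, 4)
15.0 (array([602. , 320.9]), array([18.7,  8.1]), np.float64(-1.553)) (161, 184, 8, 4)
```

arm_command(
  steps=[0, 0, 0.02, 0, 0, 0, 0.012, 0, 0, 0, 0, 0],
)

```text
clock: 10.12
position: [471.7, 378.8, 13.3]
ee_rot: [0.066, 0.998, -0.0, -0.0]
contact_force: [0.2, 0.5, 0.0]
gripper_width: 48.0
grasp_force: 0.0
```

```bash
python3 look.py s3
```

```text
(no output)
```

View pics/s3.png

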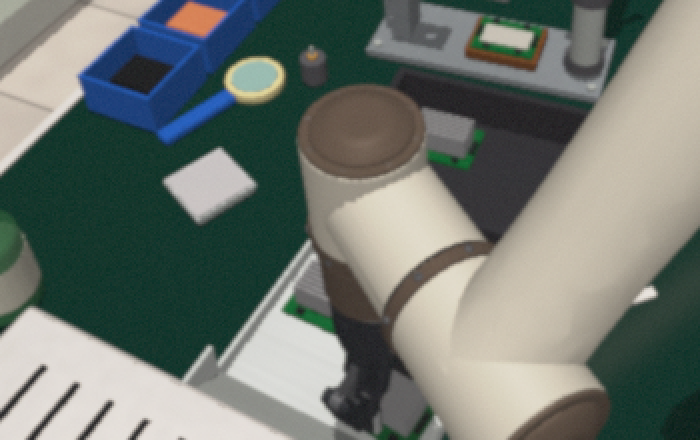

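Crop view: module A sits flat in the tote at (450,135), and the gripper is down around module C in the tray at (370,390). The scene is otherwise unchanged. Grip and carry.

arm_command(
  grip=0.0,
  steps=[0, 0, 0, 0, 0, 0, 0, 0, 0, 0, 0, 0, 0, 0, 0, 0, 0, 0, -0.03, 0, 0, 0, -0.04, 0, 0, 0, -0.035, 0, -0.0046, -0.045, 0, 0, -0.0046, -0.045, 0, 0, -0.0046, -0.045, 0, 0, -0.0046, -0.045, 0, 0, -0.0046, -0.045, 0, 0, -0.0046, -0.045, 0, 0, -0.0046, -0.045, 0, 0, 0, 0, 0, -0.102, 0, 0, 0.04, -0.102, 0, 0, 0.03, 0, 0, 0, 0.02, 0, 0, 0, 0.012, 0, 0, 0, 0, 0],
)

```text
clock: 12.68
position: [462.0, 62.5, 15.9]
ee_rot: [-0.036, 0.999, -0.0, -0.0]
contact_force: [-0.1, -0.6, -1.3]
gripper_width: 32.7
grasp_force: 61.5
```

arm_command(
  grip=0.048,
  steps=[0, 0, 0, 0, 0, 0, 0, 0, 0, 0, -0.035, 0, 0, 0, -0.035, 0, 0, 0, -0.035, 0, -0.0208, 0.039, 0, 0, -0.0208, 0.039, 0, 0, -0.0208, 0.039, 0, 0, -0.0208, 0.039, 0, 0, -0.0208, 0.039, 0, 0, -0.0208, 0.039, 0, 0, 0, 0, 0, 0.116, 0, 0, 0.04, 0, 0, 0, 0.035, 0, 0, 0, 0, 0, 0, 0, 0, 0],
)

```text
clock: 14.68
position: [570.9, 305.5, 48.0]
ee_rot: [0.022, 1.0, 0.001, 0.001]
contact_force: [0.4, 0.5, 0.3]
gripper_width: 47.9
grasp_force: 0.0
```

```bash
python3 mod.py | head -8
```

```text
167.5 (array([460.7,  41.1]), array([82.5, 24.3]), np.float64(0.058)) (263, 225, 11, 32)
162.0 (array([553.5,  47.1]), array([82.8, 24. ]), np.float64(0.021)) (262, 190, 10, 32)
149.0 (array([464.2, 281.4]), array([77.9, 22.2]), np.float64(0.07)) (173, 223, 10, 30)
147.0 (array([550.4,  81.9]), array([83.3, 32.1]), np.float64(0.066)) (247, 191, 14, 32)
137.5 (array([458.5,  77.2]), array([79.4, 29.3]), np.float64(0.018)) (249, 226, 12, 31)
45.5 (array([541.1, 284.2]), array([29.5, 18.7]), np.float64(0.031)) (174, 203, 8, 12)
28.0 (array([597.4, 280.6]), array([18.9, 13.4]), np.float64(-1.553)) (176, 185, 8, 6)
22.0 (array([434.2, 319.4]), array([21.5, 18.5]), np.float64(-1.553)) (159, 245, 9, 8)
```

arm_command(
  steps=[0, 0, 0.02, 0, 0, 0, 0.014, 0, 0, 0, 0, 0],
)

```text
clock: 15.1
position: [569.6, 304.6, 12.0]
ee_rot: [0.022, 1.0, -0.0, -0.0]
contact_force: [0.8, 0.1, -0.0]
gripper_width: 48.1
grasp_force: 0.0
```

arm_command(
  grip=0.0,
  steps=[0, 0, 0, 0, 0, 0, 0, 0, 0, 0, 0, 0, 0, 0, 0, 0, 0, 0, -0.03, 0, 0, 0, -0.04, 0, 0, 0, -0.035, 0, 0.0029, -0.0396, 0, 0, 0.0029, -0.0396, 0, 0, 0.0029, -0.0396, 0, 0, 0.0029, -0.0396, 0, 0, 0, 0, 0, -0.116, 0, 0, 0, 0, 0, 0, 0.04, 0, 0, 0, 0.03, 0, 0, 0, 0.02, 0, 0, 0, 0.012, 0, 0, 0, 0, 0],
)

```text
clock: 17.35
position: [551.4, 147.6, 14.9]
ee_rot: [-0.036, 0.999, -0.0, -0.0]
contact_force: [-0.5, 0.7, -1.5]
gripper_width: 32.5
grasp_force: 62.0
```

arm_command(
  grip=0.048,
  steps=[0, 0, 0, 0, 0, 0, 0, 0, 0, 0, -0.035, 0, 0, 0, -0.035, 0, 0, 0, -0.035, 0, 0.0145, 0.0322, 0, 0, 0.0145, 0.0322, 0, 0, 0.0145, 0.0322, 0, 0, 0.0145, 0.0322, 0, 0, 0.0145, 0.0322, 0, 0, 0, 0, 0, 0.032, 0, 0, 0.04, 0, 0, 0, 0.032, 0, 0, 0, 0, 0, 0, 0, 0, 0],
)

```text
clock: 19.23
position: [468.4, 302.7, 49.6]
ee_rot: [-0.02, 1.0, 0.001, 0.001]
contact_force: [-1.2, 0.2, 0.5]
gripper_width: 48.0
grasp_force: 0.0
```

```bash
python3 mod.py | head -9
```

```text
169.0 (array([549.3, 128.3]), array([82.8, 26.6]), np.float64(0.023)) (231, 191, 11, 32)
165.0 (array([460.7,  40.2]), array([82.8, 23.7]), np.float64(0.094)) (263, 225, 11, 32)
160.5 (array([553.4,  47.1]), array([82.8, 24. ]), np.float64(0.021)) (262, 190, 10, 32)
140.5 (array([551.4,  84.6]), array([80.9, 26.8]), np.float64(0.066)) (247, 191, 12, 31)
136.5 (array([457.2,  79.7]), array([82.1, 23.9]), np.float64(0.021)) (249, 226, 10, 32)
108.0 (array([547.2, 164.3]), array([82.1, 27.3]), np.float64(0.137)) (218, 192, 12, 31)
48.5 (array([490.5, 284. ]), array([24.2, 21.3]), np.float64(0.031)) (173, 223, 9, 10)
39.5 (array([435. , 278.2]), array([18.6, 18.5]), np.float64(-1.553)) (175, 245, 8, 8)
```

arm_command(
  steps=[0, 0, 0.02, 0, 0, 0, 0.012, 0, 0, 0, 0, 0, 0, 0, 0, 0],
)

```text
clock: 19.77
position: [467.9, 303.0, 17.1]
ee_rot: [-0.02, 1.0, 0.0, 0.001]
contact_force: [0.7, -0.3, -0.4]
gripper_width: 48.3
grasp_force: 0.0
```

arm_command(
  grip=0.0,
  steps=[0, 0, 0.004, 0, 0, 0, 0, 0, 0, 0, 0, 0, 0, 0, 0, 0, 0, 0, 0, 0, 0, 0, -0.03, 0, 0, 0, -0.04, 0, 0, 0, -0.035, 0, 0.0044, -0.0406, 0, 0, 0.0044, -0.0406, 0, 0, 0.0044, -0.0406, 0, 0, 0.0044, -0.0406, 0, 0, 0, 0, 0, -0.032, 0, 0, 0.04, 0, 0, 0, 0.03, 0, 0, 0, 0.02, 0, 0, 0, 0.013, 0, 0, 0, 0, 0],
)

```text
clock: 22.02
position: [456.7, 140.3, 14.3]
ee_rot: [-0.036, 0.999, 0.0, 0.0]
contact_force: [-0.1, -0.0, -1.4]
gripper_width: 33.2
grasp_force: 61.2
```

arm_command(
  grip=0.048,
  steps=[0, 0, 0, 0, 0, 0, 0, 0, 0, 0, -0.035, 0, 0, 0, -0.04, 0, 0, 0, -0.04, 0, 0, 0, -0.04, 0, 0, 0, -0.04, 0, 0, 0, -0.04, 0, -0.0127, -0.0426, 0, 0, -0.0127, -0.0426, 0, 0, -0.0127, -0.0426, 0, 0, -0.0127, -0.0426, 0, 0, -0.0127, -0.0426, 0, 0, -0.0127, -0.0426, 0, 0, -0.0127, -0.0426, 0, 0, -0.0127, -0.0426, 0, 0, -0.0127, -0.0426, 0, 0, 0, 0, 0, 0, 0, 0, 0, 0],
)

```text
clock: 24.4
position: [597.4, -234.4, 249.1]
ee_rot: [-0.036, 0.999, 0.0, -0.0]
contact_force: [0.2, 0.6, 0.6]
gripper_width: 47.7
grasp_force: 0.0
```

```bash
python3 - <<'E'
from h import *
t=cv2.imread("top0_raw.png");h=cv2.cvtColor(t,cv2.COLOR_BGR2HSV)
print(h[180:201,362:392,2]); print((h[180:201,362:392,1]<60).astype(int).sum(1).tolist())
m=h[:,:,1]<60
c=blobs(t,m,(358,176,392,203))[0]; print("outer z0..28",rectw("top",c,28),rectw("top",c,14))
s=cv2.imread("side0_raw.png");cv2.imwrite("pics/hs.png",np.vstack([cv2.resize(s[170:210,280:320],(560,560),interpolation=cv2.INTER_CUBIC)]))
im=get_image("top");cv2.imwrite("pics/t4.png",im[140:290,110:310,::-1].repeat(3,0).repeat(3,1))
E
python3 mod.py|head -8
```

```text
[[ 59  57  61  61  59  58  54  58  61  57  56  54  56  57  55  58  59  54
   57  55  56  58  57  58  56  59  61  55  60  60]
 [ 57  59  60  61  55  52  54  58  64  61  58  64  62  61  58  57  63  64
   61  64  63  61  61  56  62  61  55  57  54  56]
 [ 60  72  77  78  75  75  76  77  82  87  85  88  90  88  91  97 100 100
  100 101 100 102  91  93  82  71  59  57  58  58]
 [ 69  95 108 111 109 105 105 108 116 123 123 127 125 124 126 133 142 146
  144 143 143 141 135 122 111  86  69  58  60  60]
 [ 89 119 135 135 137 136 131 131 137 143 147 144 142 145 143 152 154 159
  156 156 155 155 142 132 117  89  66  54  59  56]
 [103 136 148 149 152 150 152 149 159 164 158 160 158 158 155 153 158 159
  160 159 157 156 144 135 117  88  64  57  60  60]
 [112 144 155 160 159 158 156 161 158 162 158 157 161 162 158 154 156 157
  155 158 157 155 143 135 115  87  65  57  55  59]
 [123 145 156 155 157 164 164 164 165 159 156 151 160 163 158 159 157 158
  157 158 155 155 148 133 113  87  64  56  58  56]
 [119 135 145 149 155 161 160 162 162 159 158 155 160 163 160 156 154 157
  157 158 153 157 143 134 
[... 1764 characters left out ...]
y([453.4, 122.1]), array([83.7, 32.3]), np.float64(0.134)) (230, 227, 14, 32)
170.0 (array([549.4, 126.8]), array([82.8, 29.3]), np.float64(0.018)) (231, 191, 12, 32)
162.0 (array([460.9,  40.9]), array([82.7, 25.2]), np.float64(0.131)) (262, 225, 12, 32)
159.0 (array([553.4,  48.4]), array([82.8, 26.6]), np.float64(0.019)) (261, 190, 11, 32)
144.0 (array([550.5,  83.2]), array([82.9, 29.5]), np.float64(0.066)) (247, 191, 13, 32)
137.0 (array([457.3,  80.5]), array([82.4, 23.1]), np.float64(0.058)) (249, 226, 10, 32)
114.5 (array([450.4, 159.2]), array([82.1, 23.9]), np.float64(0.025)) (219, 228, 10, 32)
106.5 (array([547.2, 165.6]), array([81.8, 24.7]), np.float64(0.135)) (218, 192, 11, 31)
```

View pics/t4.png

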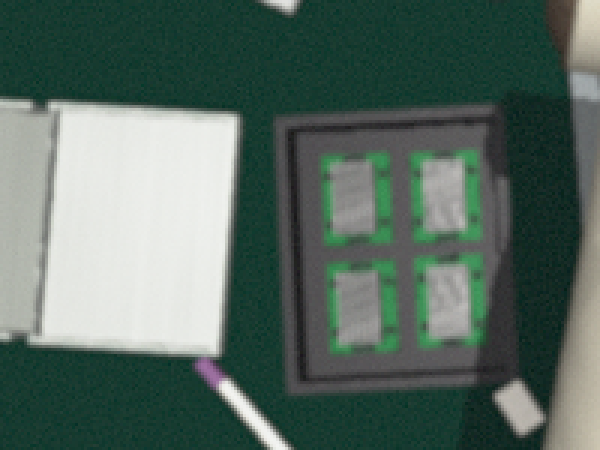

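View pics/hs.png

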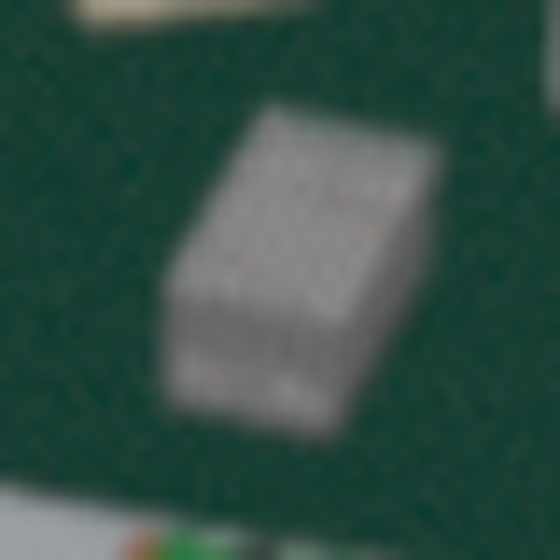

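All four modules lie flat and apart in the tote, at crop px (355,198), (447,198), (360,308) and (452,302). In the side crop, the heat sink's top face has corners (265,105), (440,145), (348,320) and (170,280).

```bash
python3 - <<'E'
from h import *
q=[cast("side",np.array([280,170])+np.array(p)/14-.5,28)[:2] for p in [(265,105),(440,145),(348,320),(170,280)]]
q=np.array(q);print(np.round(q,1),q.mean(0),"yaw",[np.arctan2(*(q[i]-q[j])[::-1]) for i,j in((3,0),(2,1))])
print(cast("top",(374.7,189.2),28),tri((374.7,189.2),np.array([301.4,184.7])-.5))
print(read_state()["joints"])
E
```

```text
[[ 622.1 -267.4]
 [ 585.1 -268.4]
 [ 581.8 -208.1]
 [ 618.1 -206.4]] [ 601.79951595 -237.56682934] yaw [np.float64(1.6369333623251965), np.float64(1.625790922908126)]
[ 600.1966037  -236.30011454   28.        ] (array([ 601.05552546, -235.1907297 ,   31.03717869]), np.float64(2.4456331145425594))
[-1.21225938e-01  4.02035985e-01  8.11329025e-02 -1.88211298e-04
 -1.24958334e+00 -1.37663500e+00]
```

arm_command(
  steps=[0, 0, 0.03, -0.18, 0, 0, 0.03, -0.18, 0, 0, 0.03, -0.18, 0, 0, 0.03, -0.18, 0, 0, 0, -0.18, 0, 0, 0, -0.18, 0, 0, 0, -0.18, 0, 0, 0, -0.18, 0, 0, 0, -0.059, 0, 0, 0, 0],
)

```text
clock: 25.75
position: [597.9, -233.6, 130.0]
ee_rot: [0.707, -0.707, 0.0, -0.0]
contact_force: [-0.1, 0.3, -0.1]
gripper_width: 48.1
grasp_force: 0.0
```

arm_command(
  steps=[0.003, -0.003, 0.04, -0.04, 0, 0, 0.04, 0, 0, 0, 0.03, 0, 0, 0, 0.01, 0, 0, 0, 0.003, 0, 0, 0, 0, 0, 0, 0, 0, 0],
)

```text
clock: 26.62
position: [601.6, -237.8, 7.7]
ee_rot: [0.721, -0.693, 0.001, -0.001]
contact_force: [-0.7, -0.0, -0.3]
gripper_width: 47.9
grasp_force: 0.0
```

```bash
python3 - <<'E'
from h import *
im=get_image("side");cv2.imwrite("pics/s5.png",cv2.resize(im[120:230,220:380,::-1],(640,440),interpolation=cv2.INTER_CUBIC))
E
```

```text
(no output)
```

View pics/s5.png

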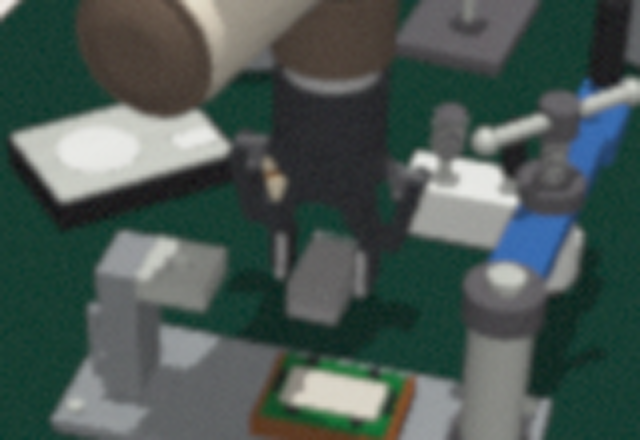

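The fingers straddle the heat sink (crop (320,280)). Gripping and rotating.

arm_command(
  grip=0.0,
  steps=[0, 0, 0, 0, 0, 0, 0, 0, 0, 0, 0, 0, 0, 0, 0, 0, 0, 0, -0.03, 0, 0, 0, -0.04, 0, 0, 0, -0.03, 0, 0, 0, 0, 0.167, 0, 0, 0, 0.167, 0, 0, 0, 0.167, 0, 0, 0, 0.167, 0, 0, 0, 0.167, 0, 0, 0, 0.167, 0, 0, 0, 0.167, 0, 0, 0, 0.167, 0, 0, 0, 0.17, 0, 0, 0, 0, 0, 0, 0, 0],
)

```text
clock: 28.92
position: [600.5, -237.6, 105.8]
ee_rot: [-0.053, 0.999, 0.0, -0.0]
contact_force: [0.4, -0.3, -1.4]
gripper_width: 32.9
grasp_force: 61.2
```

arm_command(
  steps=[0.0107, 0.0339, 0, 0, 0.0107, 0.0339, 0, 0, 0.0107, 0.0339, 0, 0, 0.0106, 0.0339, 0, 0, 0, 0, 0.03, 0, 0, 0, 0.018, 0, 0, 0, 0, 0, 0, 0, 0, 0],
)

```text
clock: 29.92
position: [544.8, -107.4, 59.0]
ee_rot: [-0.053, 0.999, -0.0, 0.001]
contact_force: [0.4, 0.3, -0.2]
gripper_width: 32.9
grasp_force: 61.2
```

```bash
python3 - <<'E'
from h import *
im=get_image("side");cv2.imwrite("pics/s6.png",cv2.resize(im[130:270,220:380,::-1],(640,560),interpolation=cv2.INTER_CUBIC))
E
```

```text
(no output)
```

View pics/s6.png

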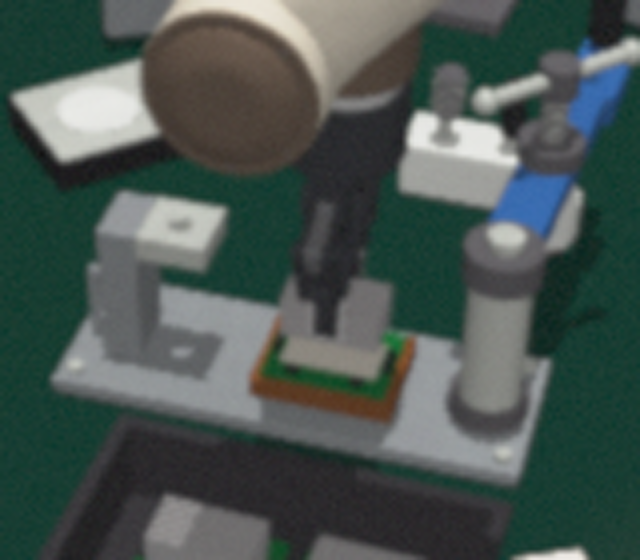

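The held heat sink (crop (337,310)) hangs over the nest pad. Lowering it.

arm_command(
  steps=[0, 0, 0.012, 0, 0, 0, 0.006, 0, 0, 0, 0.002, 0, 0, 0, 0, 0, 0, 0, 0, 0],
)

```text
clock: 30.6
position: [544.4, -107.3, 38.5]
ee_rot: [-0.052, 0.999, -0.0, 0.0]
contact_force: [0.5, -0.5, -0.9]
gripper_width: 32.6
grasp_force: 61.2
```

arm_command(
  steps=[0, 0, 0.002, 0, 0, 0, 0, 0, 0, 0, 0, 0],
)

```text
clock: 30.98
position: [544.6, -107.2, 37.3]
ee_rot: [-0.053, 0.999, -0.0, 0.001]
contact_force: [-1.8, 0.2, 6.1]
gripper_width: 33.1
grasp_force: 62.0
```

arm_command(
  grip=0.05,
  steps=[0, 0, 0, 0, 0, 0, 0, 0, 0, 0, -0.03, 0, 0, 0, -0.04, 0, 0, 0, -0.04, 0, 0, 0, -0.04, 0, 0, 0, -0.04, 0, 0, 0, -0.043, 0, 0.017, -0.0342, 0, 0, 0.017, -0.0342, 0, 0, 0.017, -0.0342, 0, 0, 0.017, -0.0342, 0, 0, 0.017, -0.0342, 0, 0, 0.017, -0.0342, 0, 0, 0.017, -0.0342, 0, 0, 0, 0, 0, -0.16, 0, 0, 0, -0.16, 0, 0, 0, -0.16],
)

```text
clock: 33.22
position: [450.6, -358.0, 268.8]
ee_rot: [-0.29, 0.957, 0.0, -0.0]
contact_force: [-0.9, 0.0, -0.4]
gripper_width: 50.2
grasp_force: 0.0
```

```bash
python3 - <<'E'
from h import *
im=get_image("side");s=im[170:270,260:340,::-1];t0=get_image("top")[:,:,::-1];t=t0[160:260,290:390]
cv2.imwrite("pics/n7.png",np.hstack([cv2.resize(s,(400,500),interpolation=cv2.INTER_CUBIC),cv2.resize(t,(400,400),interpolation=cv2.INTER_CUBIC).repeat(1,0)[:400] if 0 else cv2.resize(t,(400,500),interpolation=cv2.INTER_CUBIC)]))
E
```

```text
(no output)
```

View pics/n7.png

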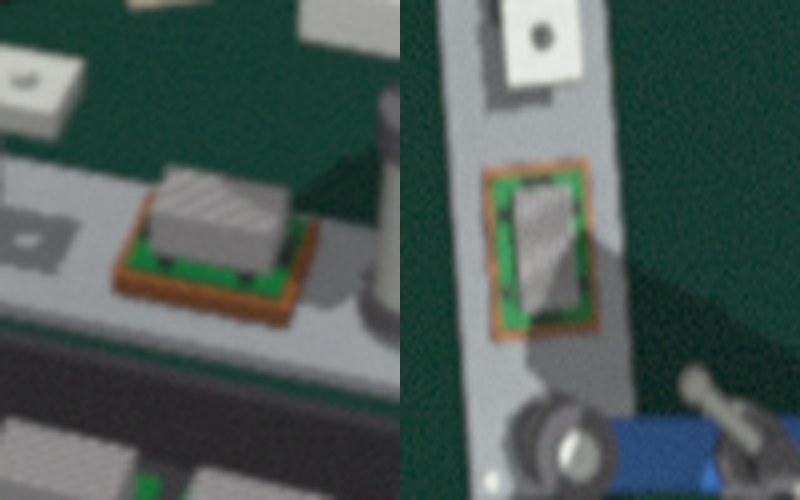

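The heat sink lies flat and squarely in the nest, centred in its frame (right panel (547,248) against the frame centre (543,250), which parallax explains). On to the bridge.

arm_command(
  steps=[0, 0, 0, -0.1675, 0, 0, 0, -0.1675, 0, 0, 0, -0.1675, 0, 0, 0, -0.1675, 0, 0, 0, -0.1675, 0, 0, 0, -0.1675, 0, 0, 0.04, 0, 0, 0, 0.02, 0, 0, 0, 0.02, 0, 0, 0, 0.02, 0, 0, 0, 0.01, 0, 0, 0, 0, 0, 0, 0, 0, 0],
)

```text
clock: 34.95
position: [451.4, -358.1, 160.2]
ee_rot: [0.714, -0.7, 0.001, -0.0]
contact_force: [0.1, 0.3, -0.3]
gripper_width: 49.8
grasp_force: 0.0
```

arm_command(
  grip=0.028,
  steps=[0, 0, 0, 0, 0, 0, 0, 0, 0, 0, 0, 0, 0, 0, 0, 0],
)

```text
clock: 35.45
position: [450.8, -357.8, 159.4]
ee_rot: [0.714, -0.7, 0.0, -0.0]
contact_force: [0.5, 0.7, -0.4]
gripper_width: 27.9
grasp_force: 0.0
```

arm_command(
  steps=[-0.0008, -0.0201, 0, -0.083, -0.0008, -0.0201, 0, -0.083, -0.0008, -0.0201, 0, -0.083, -0.0008, -0.0201, 0, -0.083, -0.0008, -0.0201, 0, -0.083, -0.0008, -0.0201, 0, -0.083, -0.0008, -0.0201, 0, -0.083, -0.0008, -0.0201, 0, -0.083, -0.0008, -0.0201, 0, -0.083, -0.0008, -0.0201, 0, -0.083, -0.0008, -0.0201, 0, -0.083, -0.0008, -0.0201, 0, -0.083, -0.0008, -0.0201, 0, -0.083, -0.0008, -0.0201, 0, -0.083, -0.0008, -0.0201, 0, -0.083, -0.0008, -0.0201, 0, -0.083, -0.0008, -0.0201, 0, -0.083, -0.0008, -0.0201, 0, -0.083],
)

```text
clock: 37.7
position: [688.4, -129.5, 158.9]
ee_rot: [1.0, -0.028, -0.001, 0.0]
contact_force: [-0.0, -1.1, -0.0]
gripper_width: 28.0
grasp_force: 0.3
```

arm_command(
  steps=[-0.0004, -0.016, 0, -0.066, -0.0004, -0.014, 0, -0.06, 0, -0.006, 0, -0.025, 0, -0.003, 0, 0, 0, 0, 0, 0],
)

```text
clock: 38.33
position: [687.9, -91.1, 159.2]
ee_rot: [0.999, 0.046, -0.0, -0.0]
contact_force: [-0.9, -0.3, -0.9]
gripper_width: 28.0
grasp_force: 0.0
```

arm_command(
  steps=[0, -0.003, 0, 0, 0, -0.002, 0, 0, 0, 0, 0, 0],
)

```text
clock: 38.7
position: [687.9, -90.7, 159.2]
ee_rot: [0.999, 0.045, 0.0, 0.003]
contact_force: [3.7, -13.9, -3.1]
gripper_width: 27.9
grasp_force: 6.6
```

```bash
python3 - <<'E'
from h import *
print(read_state()["wrist_torque"],read_state()["contact_force"])
E
```

```text
[-3.46205293 -0.80292546  0.02031394] [  3.71131792 -13.90412927  -3.07319814]
```

arm_command(
  grip=0.05,
  steps=[0, 0.005, 0, 0, 0, 0, 0, 0, 0, 0, 0, 0, 0, 0, -0.035, 0, 0, 0, -0.035, 0, 0, 0, -0.035, 0, -0.0222, 0.0351, 0, 0, -0.0222, 0.0351, 0, 0, -0.0222, 0.0351, 0, 0, -0.0222, 0.0351, 0, 0, -0.0222, 0.0351, 0, 0, -0.0222, 0.0351, 0, 0, -0.0222, 0.0351, 0, 0, 0, 0, 0, 0],
)

```text
clock: 40.45
position: [554.9, -351.7, 264.5]
ee_rot: [0.999, 0.045, 0.0, 0.0]
contact_force: [0.1, -0.5, 0.3]
gripper_width: 50.1
grasp_force: 0.0
```

```bash
python3 - <<'E'
from h import *
t=get_image("top")[:,:,::-1];s=get_image("side")[:,:,::-1]
cv2.imwrite("top8_raw.png",t);cv2.imwrite("side8_raw.png",s)
a=cv2.resize(t[150:262,300:360],(320,597),interpolation=cv2.INTER_CUBIC)
b=cv2.resize(s[120:245,230:330],(478,597),interpolation=cv2.INTER_CUBIC)
cv2.imwrite("pics/n8.png",np.hstack([a,b]))
# pin/toolblock from the first picture
t=cv2.imread("top0_raw.png");h=cv2.cvtColor(t,cv2.COLOR_BGR2HSV)
c=blobs(t,(h[:,:,1]<40)&(h[:,:,2]>190),(400,190,440,245));
for k in c[:2]: print("block",rectw("top",k,40))
E
```

```text
block (array([ 524.8, -353.4]), array([108.4,  43.6]), np.float64(0.073))
```

View pics/n8.png

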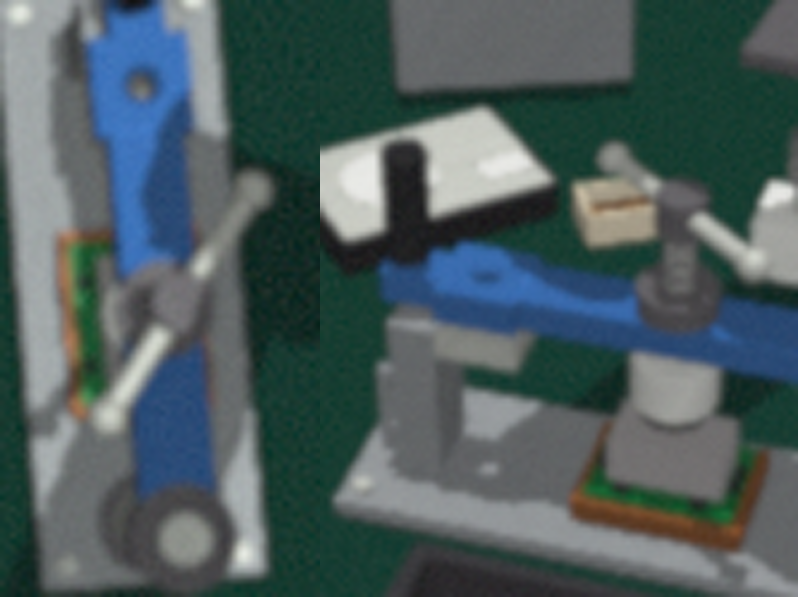

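The bridge is shut over the heat sink. Left panel: eyelet (141,86), balls (258,187) and (108,412). Right panel: eyelet (488,272), balls (613,157) and (752,263), and the tab is not yet out.

```bash
python3 - <<'E'
from h import *
T=lambda p:np.array([300+p[0]/5.333,150+p[1]/5.333])-.4; S=lambda p:np.array([230+(p[0]-320)/4.78,120+p[1]/4.78])-.4
for n,a,b,z in [("eye",(141,86),(488,272),136),("b1",(258,187),(613,157),196),("b2",(108,412),(752,263),196)]:
    p,e=tri(T(a),S(b)); print(n,p.round(1),round(e,1),cast("top",T(a),z).round(1),cast("side",S(b),z).round(1))
E
```

```text
eye [644.  -95.8 137.5] 2.9 [642.9 -96.5 136. ] [646.3 -97.4 136. ]
b1 [ 594.1 -138.5  193.7] 2.5 [ 592.7 -138.5  196. ] [ 594.  -134.9  196. ]
b2 [500.2 -78.  195.4] 1.7 [499.4 -78.2 196. ] [500.7 -76.9 196. ]
```

arm_command(
  steps=[0, 0, 0.04, 0, 0, 0, 0.04, 0, 0, 0, 0.04, 0, 0, 0, 0.04, 0, 0, 0, 0.03, 0, 0, 0, 0.008, 0, 0, 0, 0, 0, 0, 0, 0, 0],
)

```text
clock: 41.55
position: [557.4, -350.1, 68.2]
ee_rot: [0.999, 0.047, 0.001, 0.001]
contact_force: [-1.1, 0.4, 0.0]
gripper_width: 50.0
grasp_force: 0.0
```

arm_command(
  steps=[-0.001, 0.001, 0.003, 0, 0, 0, 0, 0, 0, 0, 0, 0],
)

```text
clock: 41.92
position: [555.2, -351.2, 63.6]
ee_rot: [0.999, 0.046, 0.0, 0.0]
contact_force: [-0.5, -0.0, -0.0]
gripper_width: 49.9
grasp_force: 0.0
```

arm_command(
  grip=0.0,
  steps=[0, 0, 0, 0, 0, 0, 0, 0, 0, 0, 0, 0, 0, 0, 0, 0, 0, 0, 0, 0],
)

```text
clock: 42.55
position: [555.3, -351.2, 63.5]
ee_rot: [0.999, 0.047, 0.0, 0.0]
contact_force: [-0.1, -1.5, 2.0]
gripper_width: 20.6
grasp_force: 58.6
```

arm_command(
  steps=[0, 0, -0.02, 0, 0, 0, -0.04, 0, 0, 0, -0.04, 0, 0, 0, -0.04, 0, 0, 0, -0.04, 0, 0, 0, -0.04, 0, 0.0161, -0.0351, 0, 0, 0.0161, -0.0351, 0, 0, 0.0161, -0.0351, 0, 0, 0.0161, -0.0351, 0, 0, 0.0161, -0.0351, 0, 0, 0.0161, -0.0351, 0, 0, 0.0161, -0.0351, 0, 0, 0, 0, 0.04, 0, 0, 0, 0.024, 0, 0, 0, 0, 0, 0, 0, 0, 0, 0, 0, 0, 0],
)

```text
clock: 44.8
position: [645.3, -96.1, 221.0]
ee_rot: [0.999, 0.046, 0.001, 0.0]
contact_force: [-0.1, 1.4, 0.2]
gripper_width: 20.4
grasp_force: 59.3
```

```bash
python3 - <<'E'
from h import *
t=get_image("top")[:,:,::-1];s=get_image("side")[:,:,::-1]
cv2.imwrite("side9_raw.png",s);cv2.imwrite("top9_raw.png",t)
a=cv2.resize(t[140:190,300:350],(390,390),interpolation=cv2.INTER_CUBIC)
b=cv2.resize(s[135:195,235:295],(390,390),interpolation=cv2.INTER_CUBIC)
cv2.imwrite("pics/n9.png",np.hstack([a,b]))
E
```

```text
(no output)
```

View pics/n9.png

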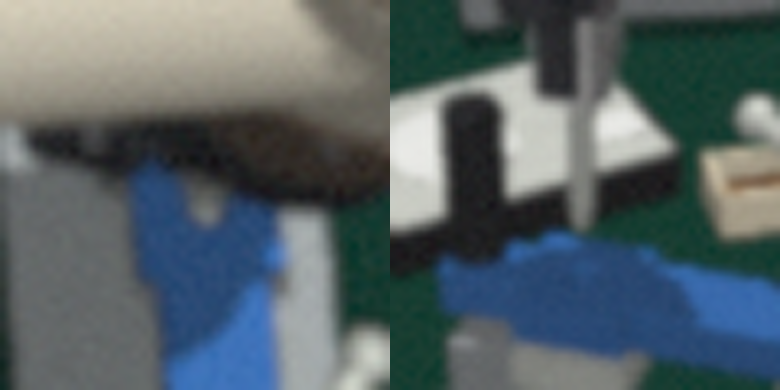

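Left panel: the pin tip is near (208,222), partly hidden by the arm. Right panel: the tip is at (582,228), just above the eyelet.

```bash
python3 - <<'E'
from h import *
tt=np.array([300+205/7.8,140+222/7.8])-.4;ss=np.array([235+192/6.5,135+228/6.5])-.4
print(tri(tt,ss),cast("side",ss,157.5),cast("top",tt,157.5)); print(proj("side",(645.3,-96.1,157.5)),ss,proj("top",(645.3,-96.1,157.5)),tt)
print("eye proj",proj("side",(645.3,-96.1,136)),proj("top",(645.3,-96.1,136)))
s=cv2.imread("side9_raw.png")
for v in (150,158,164,168): # shank edges: brightness across
    r=s[v,255:275].mean(1); print(v,r.round().astype(int).tolist())
E
```

```text
(array([638.69271964, -91.51495966, 161.36627729]), np.float64(10.912779838329312)) [646.44827753 -95.23498611 157.5       ] [634.13359662 -93.84300891 157.5       ]
[264.72488576 169.59361536] [264.13846154 169.67692308] [326.92817543 163.23935694] [325.88205128 168.06153846]
eye proj [264.90909145 176.88224673] [325.90202576 164.70381016]
150 [199, 193, 175, 154, 139, 132, 122, 111, 110, 122, 118, 111, 131, 158, 184, 192, 172, 126, 79, 50]
158 [200, 200, 200, 201, 200, 200, 191, 159, 132, 127, 132, 152, 186, 197, 201, 199, 198, 192, 184, 177]
164 [148, 130, 116, 95, 76, 62, 62, 92, 114, 124, 116, 81, 46, 30, 29, 27, 30, 34, 26, 30]
168 [33, 29, 29, 27, 29, 31, 33, 64, 104, 115, 94, 65, 35, 35, 37, 37, 43, 41, 43, 43]
```

arm_command(
  steps=[0, 0, 0.008, 0, 0, 0, 0.008, 0, 0, 0, 0.006, 0, 0, 0, 0.004, 0, 0, 0, 0, 0, 0, 0, 0, 0],
)

```text
clock: 45.65
position: [644.7, -95.9, 193.6]
ee_rot: [0.999, 0.047, 0.0, 0.0]
contact_force: [-0.3, 0.0, -0.4]
gripper_width: 20.7
grasp_force: 59.3
```

arm_command(
  steps=[0, 0, 0.006, 0, 0, 0, 0.006, 0, 0, 0, 0, 0, 0, 0, 0, 0],
)

```text
clock: 46.15
position: [644.5, -96.0, 181.3]
ee_rot: [0.999, 0.047, -0.0, 0.0]
contact_force: [-0.1, -0.2, -0.7]
gripper_width: 20.2
grasp_force: 59.3
```

arm_command(
  steps=[0, 0, 0.006, 0, 0, 0, 0.006, 0, 0, 0, 0.004, 0, 0, 0, 0, 0, 0, 0, 0, 0],
)

```text
clock: 46.78
position: [644.6, -96.0, 165.2]
ee_rot: [0.999, 0.047, 0.0, 0.0]
contact_force: [0.9, -1.1, -1.5]
gripper_width: 20.2
grasp_force: 59.3
```

arm_command(
  steps=[0, 0, 0.006, 0, 0, 0, 0.006, 0, 0, 0, 0.005, 0, 0, 0, 0.003, 0, 0, 0, 0, 0, 0, 0, 0, 0],
)

```text
clock: 47.52
position: [645.1, -96.1, 145.2]
ee_rot: [0.999, 0.047, 0.001, 0.0]
contact_force: [3.1, -2.8, -2.7]
gripper_width: 20.3
grasp_force: 59.4
```

arm_command(
  steps=[0, 0, 0.002, 0, 0, 0, 0.002, 0, 0, 0, 0.001, 0, 0, 0, 0, 0, 0, 0, 0, 0],
)

```text
clock: 48.15
position: [645.3, -96.1, 140.9]
ee_rot: [0.999, 0.047, 0.001, 0.0]
contact_force: [4.6, -2.5, 2.2]
gripper_width: 20.3
grasp_force: 59.4
```

arm_command(
  steps=[0, 0, 0.002, 0, 0, 0, 0, 0, 0, 0, 0, 0],
)

```text
clock: 48.52
position: [645.4, -96.1, 139.9]
ee_rot: [0.999, 0.047, 0.001, 0.0]
contact_force: [2.7, -2.5, 6.7]
gripper_width: 20.1
grasp_force: 60.4
```

arm_command(
  grip=0.05,
  steps=[0, 0, 0, 0, 0, 0, 0, 0, 0, 0, -0.02, 0, 0, 0, -0.04, 0, 0, 0, -0.04, 0, 0, 0, -0.03, 0, -0.033, 0.0007, 0, 0, -0.033, 0.0007, 0, 0, -0.0337, 0.0006, 0, 0, 0, 0, 0, 0.166, 0, 0, 0, 0.166, 0, 0, 0, 0.166, 0, 0, 0, 0.166, 0, 0, 0, 0, 0, 0, 0, 0],
)

```text
clock: 50.4
position: [544.9, -107.0, 267.7]
ee_rot: [0.96, -0.28, -0.001, 0.0]
contact_force: [-0.9, -0.9, -0.4]
gripper_width: 50.0
grasp_force: 0.0
```

```bash
python3 - <<'E'
from h import *
s=get_image("side")[:,:,::-1];t=get_image("top")[:,:,::-1];cv2.imwrite("side10.png",s);cv2.imwrite("top10.png",t)
# pin top expected at z=171 when home
print(proj("side",(645.3,-96.1,171)),proj("side",(645.3,-96.1,136)))
for v in range(152,182): print(v,s[v,253:278].astype(int).sum(1).__floordiv__(3).tolist())
E
```

```text
[264.60692994 164.92635218] [264.90909145 176.88224673]
152 [180, 198, 202, 201, 201, 200, 198, 199, 199, 198, 198, 200, 201, 206, 214, 217, 219, 223, 223, 207, 166, 112, 66, 48, 42]
153 [178, 197, 201, 200, 199, 200, 198, 197, 195, 196, 204, 212, 211, 221, 225, 228, 229, 229, 230, 224, 204, 154, 101, 62, 48]
154 [190, 202, 200, 198, 197, 199, 199, 198, 196, 195, 214, 224, 226, 228, 230, 231, 230, 229, 227, 224, 216, 188, 145, 98, 64]
155 [199, 207, 201, 197, 196, 198, 198, 199, 199, 199, 214, 223, 228, 230, 228, 226, 225, 223, 217, 208, 196, 193, 177, 146, 99]
156 [204, 213, 204, 200, 199, 199, 200, 201, 197, 200, 207, 213, 221, 223, 220, 213, 205, 205, 202, 199, 196, 198, 194, 179, 142]
157 [202, 213, 204, 201, 200, 199, 199, 200, 199, 200, 200, 198, 206, 208, 207, 201, 199, 198, 201, 199, 198, 198, 195, 185, 161]
158 [188, 200, 200, 199, 200, 199, 200, 201, 201, 202, 202, 199, 200, 200, 200, 199, 200, 199, 196, 192, 186, 177, 163, 145, 125]
159 [167, 192, 199, 200, 200, 200, 199, 200, 201, 200, 202, 201, 201, 200, 198, 195, 190, 182, 171, 152, 137, 121, 106, 87, 68]
160 [165, 193,
[... 1837 characters left out ...]
 111, 105, 98, 92, 91, 92, 92, 93, 90, 89, 91, 106, 111, 112, 117, 122, 118, 108, 104]
177 [108, 112, 113, 112, 115, 111, 111, 102, 95, 95, 101, 97, 94, 97, 89, 83, 89, 106, 112, 117, 121, 120, 117, 113, 112]
178 [103, 107, 110, 112, 111, 112, 114, 104, 90, 85, 84, 84, 84, 84, 81, 82, 96, 110, 114, 115, 120, 117, 113, 113, 111]
179 [94, 105, 111, 113, 113, 114, 111, 109, 94, 85, 81, 77, 74, 81, 83, 89, 105, 109, 114, 116, 116, 116, 111, 111, 111]
180 [89, 100, 109, 111, 109, 110, 110, 110, 105, 101, 89, 85, 86, 97, 101, 105, 110, 111, 116, 117, 116, 114, 113, 114, 113]
181 [82, 88, 93, 95, 99, 104, 101, 105, 108, 106, 102, 101, 104, 109, 110, 113, 112, 114, 115, 115, 114, 113, 112, 112, 113]
```

arm_command(
  steps=[0.0013, -0.0005, 0.04, 0, 0, 0, 0.025, 0, 0, 0, 0.015, 0, 0, 0, 0.01, 0, 0, 0, 0, 0, 0, 0, 0, 0],
)

```text
clock: 51.25
position: [547.5, -107.5, 179.3]
ee_rot: [0.96, -0.281, 0.001, -0.0]
contact_force: [0.5, -0.4, -0.3]
gripper_width: 50.3
grasp_force: 0.0
```

arm_command(
  grip=0.0,
  steps=[0, 0, 0, 0, 0, 0, 0, 0, 0, 0, 0, 0, 0, 0, 0, 0],
)

```text
clock: 51.75
position: [546.7, -108.2, 179.4]
ee_rot: [0.96, -0.281, 0.0, 0.001]
contact_force: [-2.6, -3.7, 5.6]
gripper_width: 24.6
grasp_force: 58.8
```

arm_command(
  steps=[0, 0, 0.0003, 0.16, 0, 0, 0.0003, 0.16, 0, 0, 0.0003, 0.16, 0, 0, 0.0003, 0.16, 0, 0, 0.0003, 0.16, 0, 0, 0.0003, 0.16, 0, 0, 0.0003, 0.16, 0, 0, 0.0003, 0.16, 0, 0, 0.0003, 0.16, 0, 0, 0.0003, 0.16],
)

```text
clock: 53.0
position: [544.5, -108.8, 176.3]
ee_rot: [-0.464, 0.886, 0.0, -0.003]
contact_force: [-8.3, -3.8, 8.8]
gripper_width: 24.1
grasp_force: 59.3
```

```bash
cat > bar.py <<'E'
from h import *
s=read_state();print("j6",round(s["joints"][5],3),"tq",np.round(s["wrist_torque"],2))
t=get_image("top")[:,:,::-1];im=get_image("side")[:,:,::-1];cv2.imwrite("t.png",t);cv2.imwrite("s.png",im)
h=cv2.cvtColor(im,cv2.COLOR_BGR2HSV)
o=(h[:,:,0]>5)&(h[:,:,0]<22)&(h[:,:,1]>140)&(h[:,:,2]>110)
for c in blobs(im,o,(265,180,345,270),2): print("orange",cv2.contourArea(c),cv2.boundingRect(c))
for n,i in(("top",t),("side",im)):
    hh=cv2.cvtColor(i,cv2.COLOR_BGR2HSV);roi=(300,170,365,250) if n=="top" else (270,135,350,195)
    for c in blobs(i,(hh[:,:,1]<45)&(hh[:,:,2]>185),roi,6)[:4]: print(n,cv2.contourArea(c),np.round(cv2.minEnclosingCircle(c)[0],1),cast(n,cv2.minEnclosingCircle(c)[0],190).round(0)[:2])
E
python3 bar.py
```

```text
j6 -0.702 tq [-1.1   2.15  0.07]
top 1561.5 [318.5 199. ] [561. -75.]
top 16.0 [334.5 249. ] [ 452. -111.]
side 185.0 [335. 168.] [ 480. -123.]
side 25.5 [272.4 154. ] [ 635. -120.]
side 15.5 [346. 189.] [434. -57.]
```

arm_command(
  steps=[0.0014, 0.0008, -0.001, 0.16, 0, 0, 0.0003, 0.16, 0, 0, 0.0003, 0.16, 0, 0, 0.0003, 0.16, 0, 0, 0.0003, 0.16, 0, 0, 0.0003, 0.16, 0, 0, 0.0003, 0.16, 0, 0, 0.0003, 0.16, 0, 0, 0.0003, 0.16, 0, 0, 0.0003, 0.16, 0, 0, 0.0003, 0.16, 0, 0, 0.0003, 0.16, 0, 0, 0.0003, 0.16, 0, 0, 0.0003, 0.16, 0, 0, 0, 0],
)

```text
clock: 54.98
position: [545.0, -107.3, 172.2]
ee_rot: [0.592, 0.806, 0.0, -0.001]
contact_force: [-2.7, 2.9, 3.5]
gripper_width: 24.0
grasp_force: 59.3
```

```bash
python3 bar.py|head -1
```

```text
j6 -2.934 tq [ 0.97  0.75 -0.08]
```

arm_command(
  grip=0.05,
  steps=[0, 0, 0, 0, 0, 0, 0, 0, 0, 0, -0.025, 0, 0, 0, -0.03, 0, 0, 0, 0, -0.18, 0, 0, 0, -0.18, 0, 0, 0, -0.18, 0, 0, 0, -0.18, 0, 0, 0, -0.18, 0, 0, 0, -0.18, 0, 0, 0, -0.18, 0, 0, 0, -0.18, 0, 0, 0, -0.18, 0, 0, 0, -0.18, 0, 0, 0, -0.18, 0, 0, 0, -0.18, 0, 0, 0, -0.18, 0, 0, 0, -0.18, 0, 0, 0, -0.18, 0, 0, 0, -0.18],
)

```text
clock: 57.58
position: [545.7, -108.5, 227.5]
ee_rot: [0.723, -0.691, 0.0, -0.0]
contact_force: [0.1, -0.0, -0.8]
gripper_width: 49.8
grasp_force: 0.0
```

```bash
python3 bar.py; python3 - <<'E'
from h import *
# where the balls should be for bar yaw -1.27, z=188
c=np.array([545.5,-107.5])
for k in(1,-1):
    p=[*(c+k*55*np.array([np.cos(-1.27),np.sin(-1.27)])),188]; print(np.round(p,0),proj("top",p).round(1),proj("side",p).round(1))
E
```

```text
j6 -0.049 tq [0.02 0.04 0.02]
orange 2.0 (321, 216, 2, 4)
top 1992.5 [321.5 196.5] [566. -82.]
top 16.0 [334.5 249. ] [ 452. -111.]
side 195.5 [335.1 167.7] [ 480. -124.]
side 26.0 [271.8 154.5] [ 636. -117.]
side 16.5 [346. 189.] [434. -57.]
[ 562. -160.  188.] [357.  199.2] [307.2 152.9]
[529. -55. 188.] [309.1 213.1] [304.4 179.9]
```

```bash
python3 - <<'E'
import cv2,numpy as np
s=cv2.imread("s.png");h=cv2.cvtColor(s,cv2.COLOR_BGR2HSV)
print("V side rows 164..200 cols 286..330");
for v in range(164,202,2): print(v,h[v,286:332:2,2].tolist(), )
print("sat");
for v in range(168,190,3): print(v,h[v,286:332:2,1].tolist())
E
```

```text
V side rows 164..200 cols 286..330
164 [175, 162, 181, 177, 174, 173, 173, 118, 70, 72, 71, 73, 67, 63, 60, 60, 61, 108, 222, 232, 232, 216, 187]
166 [159, 166, 167, 166, 167, 164, 164, 110, 67, 73, 76, 70, 64, 61, 59, 60, 63, 131, 209, 221, 227, 228, 230]
168 [151, 164, 165, 164, 164, 163, 156, 99, 73, 107, 107, 76, 61, 62, 61, 61, 61, 125, 165, 167, 173, 184, 194]
170 [136, 150, 147, 123, 110, 104, 93, 68, 79, 121, 119, 75, 60, 58, 61, 61, 64, 135, 161, 162, 164, 163, 165]
172 [74, 72, 66, 66, 63, 59, 61, 61, 77, 122, 117, 78, 61, 60, 59, 59, 62, 138, 162, 161, 161, 160, 163]
174 [59, 60, 62, 65, 62, 62, 63, 64, 91, 123, 118, 81, 64, 60, 61, 60, 67, 143, 160, 161, 161, 161, 161]
176 [108, 97, 79, 61, 60, 62, 65, 65, 94, 122, 118, 83, 67, 65, 62, 63, 65, 138, 160, 161, 161, 160, 159]
178 [165, 172, 160, 151, 143, 97, 69, 74, 117, 139, 129, 84, 69, 66, 63, 60, 62, 81, 97, 114, 135, 148, 152]
180 [129, 160, 165, 164, 162, 115, 68, 83, 132, 149, 136, 91, 70, 69, 63, 62, 61, 61, 63, 62, 63, 69, 81]
182 [110, 128, 122, 115, 113, 83, 68, 73, 112, 132, 121, 79, 70, 67, 89, 109, 103, 95, 76
[... 1158 characters left out ...]
 83, 98, 67, 7, 6, 7, 3, 39, 180, 140, 140, 140, 7, 5, 6, 8, 6, 6]
174 [164, 162, 156, 153, 152, 160, 142, 84, 8, 4, 6, 13, 104, 166, 176, 153, 122, 11, 8, 8, 6, 6, 6]
177 [171, 168, 165, 163, 159, 101, 11, 15, 5, 6, 6, 0, 12, 24, 130, 157, 139, 17, 5, 7, 6, 6, 8]
180 [160, 174, 172, 171, 175, 113, 11, 0, 8, 12, 9, 3, 4, 11, 89, 152, 176, 167, 154, 148, 109, 78, 47]
183 [162, 168, 165, 161, 168, 92, 8, 11, 8, 9, 3, 3, 14, 15, 138, 166, 169, 172, 173, 166, 169, 147, 176]
186 [163, 166, 169, 167, 161, 146, 47, 14, 7, 7, 7, 7, 11, 78, 156, 160, 157, 170, 171, 170, 172, 171, 174]
189 [172, 162, 165, 167, 161, 164, 160, 137, 119, 96, 97, 124, 146, 171, 167, 164, 167, 166, 165, 161, 167, 165, 169]
```

arm_command(
  steps=[-0.0009, 0.0004, 0, -0.13, 0, 0, 0, -0.134, 0, 0, 0.025, 0, 0, 0, 0.02, 0, 0, 0, 0.0095, 0, 0, 0, 0, 0, 0, 0, 0, 0],
)

```text
clock: 58.55
position: [545.6, -107.4, 173.8]
ee_rot: [0.806, -0.592, 0.001, -0.0]
contact_force: [-0.5, -0.2, 0.4]
gripper_width: 50.1
grasp_force: 0.0
```

arm_command(
  grip=0.0,
  steps=[0, 0, 0, 0, 0, 0, 0, 0, 0, 0, 0, 0, 0, 0, 0, 0, 0, 0, 0.0003, 0.16, 0, 0, 0.0003, 0.16, 0, 0, 0.0003, 0.16, 0, 0, 0.0003, 0.16, 0, 0, 0.0003, 0.16, 0, 0, 0.0003, 0.16, 0, 0, 0.0003, 0.16, 0, 0, 0.0003, 0.16, 0, 0, 0.0003, 0.16],
)

```text
clock: 60.18
position: [546.6, -107.7, 171.2]
ee_rot: [-0.213, 0.977, -0.001, 0.002]
contact_force: [2.6, -1.7, 1.6]
gripper_width: 24.1
grasp_force: 58.6
```

arm_command(
  steps=[0, 0, 0.0003, 0.16, 0, 0, 0.0003, 0.16, 0, 0, 0.0003, 0.16, 0, 0, 0.0003, 0.16, 0, 0, 0.0003, 0.16, 0, 0, 0.0003, 0.16, 0, 0, 0.0003, 0.16, 0, 0, 0.0003, 0.16, 0, 0, 0.0003, 0.16, 0, 0, 0.0003, 0.16, 0, 0, 0.0003, 0.14, 0, 0, 0, 0],
)

```text
clock: 61.68
position: [545.6, -108.7, 167.9]
ee_rot: [0.607, 0.795, -0.0, 0.001]
contact_force: [1.0, -5.6, 3.0]
gripper_width: 24.2
grasp_force: 58.8
```

```bash
python3 bar.py|head -4; python3 - <<'E'
from h import *
# tab: head side towards nest +y ; centre (546,-107.5), z 75..95
y=np.array([-np.sin(.105),np.cos(.105)])
for r in (18,22,26,30,34): 
  for z in (75,85,95): print(r,z,proj("side",[*(np.array([546,-107.5])+r*y),z]).round(1),end=" ")
im=cv2.imread("s.png");h=cv2.cvtColor(im,cv2.COLOR_BGR2HSV)
print();[print(v,[tuple(x) for x in h[v,300:322:3].tolist()]) for v in range(196,224,4)]
E
```

```text
j6 -2.973 tq [-1.58  0.13 -0.05]
orange 2.0 (321, 216, 2, 4)
top 1493.5 [318.4 200.2] [558. -75.]
top 15.5 [334.  248.5] [ 453. -110.]
18 75 [302.2 208.3] 18 85 [302.3 205.1] 18 95 [302.4 201.9] 22 75 [301.8 209.3] 22 85 [301.9 206.1] 22 95 [302.  202.9] 26 75 [301.3 210.3] 26 85 [301.5 207.1] 26 95 [301.6 203.9] 30 75 [300.9 211.3] 30 85 [301.  208.1] 30 95 [301.2 204.9] 34 75 [300.5 212.3] 34 85 [300.6 209.1] 34 95 [300.7 205.9] 
196 [(53, 7, 143), (60, 6, 130), (105, 13, 119), (106, 26, 127), (107, 81, 120), (106, 161, 108), (107, 159, 117), (108, 158, 118)]
200 [(40, 5, 150), (30, 5, 145), (30, 7, 145), (40, 5, 151), (48, 9, 144), (81, 128, 64), (80, 166, 63), (81, 152, 62)]
204 [(30, 7, 153), (30, 7, 154), (42, 8, 158), (30, 7, 153), (53, 8, 128), (82, 148, 62), (80, 166, 60), (81, 153, 60)]
208 [(11, 113, 165), (11, 183, 176), (24, 8, 158), (45, 7, 150), (45, 4, 125), (60, 4, 118), (78, 81, 72), (81, 158, 63)]
212 [(30, 6, 119), (40, 5, 141), (40, 6, 133), (30, 5, 109), (0, 7, 113), (0, 5, 112), (75, 72, 92), (77, 83, 83)]
216 [(10, 7, 115), (165, 9, 113), (165, 9, 114), (0, 2, 114), (0, 4, 114), (165, 5, 102), (70, 180, 106), (20, 142, 108)]
220 [(0, 7, 115), (160, 7, 114), (170, 7, 115), (0, 4, 114), (0, 7, 116), (75, 20, 76), (53, 79, 55), (12, 157, 99)]
```

arm_command(
  grip=0.05,
  steps=[0, 0, 0, 0, 0, 0, 0, 0, 0, 0, -0.025, 0, 0, 0, -0.03, 0, 0, 0, 0, -0.18, 0, 0, 0, -0.18, 0, 0, 0, -0.18, 0, 0, 0, -0.18, 0, 0, 0, -0.18, 0, 0, 0, -0.18, 0, 0, 0, -0.18, 0, 0, 0, -0.18, 0, 0, 0, -0.18, 0, 0, 0, -0.18, 0, 0, 0, -0.18, 0, 0, 0, -0.18, 0, 0, 0, -0.18, 0, 0, 0, -0.18, 0, 0, 0, -0.18, 0, 0, 0, -0.18],
)

```text
clock: 64.28
position: [544.9, -106.8, 221.5]
ee_rot: [0.711, -0.703, -0.0, -0.0]
contact_force: [0.6, -1.0, 0.3]
gripper_width: 49.7
grasp_force: 0.0
```

```bash
cat > tab.py <<'E'
from h import *
im=get_image("side")[:,:,::-1];cv2.imwrite("s.png",im);h=cv2.cvtColor(im,cv2.COLOR_BGR2HSV)
o=(h[:,:,0]>4)&(h[:,:,0]<22)&(h[:,:,1]>80)&(h[:,:,2]>90)
for v in range(198,222): print(v,"".join("#" if x else "." for x in o[v,288:322]),h[v,299,2],h[v,299,1])
E
python3 tab.py;python3 - <<'E'
from h import *
h=cv2.cvtColor(cv2.imread("s.png"),cv2.COLOR_BGR2HSV)
c=np.array([545.5,-107.7])
for z in (180,184):
  for k in(1,-1):
    p=[*(c+k*55*np.array([np.cos(-1.305),np.sin(-1.305)])),z]; print(z,proj("side",p).round(1))
for v in range(176,196): print(v,h[v,298:314,2].tolist())
E
```

```text
198 .................................. 153 8
199 .................................. 151 5
200 .................................. 152 7
201 .................................. 152 5
202 .................................. 154 5
203 .................................. 151 5
204 .................................. 148 10
205 .................................. 153 47
206 ...........#...................... 159 104
207 ..........###.###................. 168 126
208 ..........#######................. 165 125
209 ..#........#..###................. 160 91
210 .#................................ 151 34
211 .#................................ 137 7
212 ##................................ 107 5
213 #................................. 100 3
214 .................................. 107 7
215 .................................. 114 7
216 .................................# 113 7
217 .................................# 113 5
218 .................................# 115 7
219 ................................## 114 7
220 ................................## 114 7
221 .................................. 107 10
180 [307.
[... 908 characters left out ...]
 75, 76, 72, 72, 71, 71, 72, 79, 91, 106]
188 [101, 89, 83, 79, 79, 78, 75, 75, 77, 78, 78, 83, 88, 98, 104, 112]
189 [109, 107, 104, 99, 94, 89, 89, 89, 89, 93, 97, 104, 107, 112, 114, 114]
190 [114, 113, 113, 112, 109, 106, 106, 105, 106, 107, 109, 115, 117, 120, 119, 120]
191 [114, 113, 113, 115, 113, 112, 114, 115, 114, 116, 115, 117, 117, 118, 120, 118]
192 [113, 111, 114, 114, 113, 115, 116, 117, 115, 119, 115, 117, 115, 118, 118, 117]
193 [119, 118, 115, 114, 113, 115, 114, 116, 114, 115, 115, 116, 116, 116, 117, 115]
194 [129, 128, 125, 119, 114, 118, 115, 115, 113, 113, 116, 115, 116, 116, 116, 117]
195 [144, 142, 138, 123, 121, 122, 120, 116, 114, 115, 118, 118, 116, 115, 116, 115]
```

arm_command(
  steps=[0.0008, -0.0007, 0, -0.13, 0, 0, 0, -0.13, 0, 0, 0.025, 0, 0, 0, 0.02, 0, 0, 0, 0.0085, 0, 0, 0, 0, 0, 0, 0, 0, 0],
)

```text
clock: 65.2
position: [546.3, -108.1, 169.3]
ee_rot: [0.794, -0.608, 0.001, -0.0]
contact_force: [0.2, -0.6, 0.1]
gripper_width: 49.5
grasp_force: 0.0
```

arm_command(
  grip=0.0,
  steps=[0, 0, 0, 0, 0, 0, 0, 0, 0, 0, 0, 0, 0, 0, 0, 0, 0, 0, 0.0003, 0.14, 0, 0, 0.0003, 0.14, 0, 0, 0.0003, 0.14, 0, 0, 0.0003, 0.14, 0, 0, 0.0003, 0.14, 0, 0, 0.0002, 0.14, 0, 0, 0.0003, 0.14, 0, 0, 0.0002, 0.14, 0, 0, 0, 0],
)

```text
clock: 66.82
position: [544.8, -108.1, 167.3]
ee_rot: [-0.349, 0.937, 0.0, -0.001]
contact_force: [-4.3, 1.4, 7.1]
gripper_width: 23.9
grasp_force: 59.1
```

```bash
python3 tab.py|head -18
```

```text
198 .................................. 149 9
199 .................................. 151 7
200 .................................. 152 5
201 .................................. 152 5
202 .................................. 152 7
203 .................................. 152 5
204 .................................. 152 7
205 .................................. 153 23
206 ...........#...................... 160 84
207 ..........#######................. 170 158
208 ..........#######................. 180 191
209 ..#.......#######................. 179 204
210 .#........#######................. 177 197
211 .#........#######................. 166 160
212 ##.........#####.................. 138 81
213 #................................. 112 25
214 .................................. 110 7
215 .................................. 114 7
```

arm_command(
  steps=[0.0005, 0.0005, -0.0008, 0.125, 0, 0, 0.0002, 0.125, 0, 0, 0.0003, 0.125, 0, 0, 0.0002, 0.125, 0, 0, 0.0003, 0.125, 0, 0, 0.0002, 0.125, 0, 0, 0.0003, 0.125, 0, 0, 0.0002, 0.125, 0, 0, 0, 0, 0, 0, 0, 0],
)

```text
clock: 68.12
position: [544.6, -107.5, 165.4]
ee_rot: [0.141, 0.99, 0.0, -0.0]
contact_force: [-3.1, 5.0, 4.5]
gripper_width: 24.0
grasp_force: 59.3
```

```bash
python3 tab.py|sed -n 6,20p; python3 -c "
from h import *
print(read_state()['wrist_torque'])"
```

```text
203 .................................. 152 5
204 .................................. 153 5
205 .................................. 149 7
206 .................................. 153 28
207 ...........##..................... 164 104
208 ..........#######................. 169 170
209 ..#......########................. 177 203
210 .#.......########................. 182 220
211 .#.......########................. 184 213
212 ##.......#######.................. 181 214
213 #........#######.................. 175 179
214 ..........######.................. 140 95
215 .................................. 115 22
216 .................................# 115 7
217 .................................# 115 7
[ 1.33228916  0.9350934  -0.01479713]
```

arm_command(
  steps=[0, 0, 0.0002, 0.1, 0, 0, 0.0002, 0.1, 0, 0, 0.0002, 0.1, 0, 0, 0.0002, 0.1, 0, 0, 0, 0, 0, 0, 0, 0],
)

```text
clock: 68.92
position: [544.7, -107.3, 164.6]
ee_rot: [0.335, 0.942, 0.001, -0.0]
contact_force: [-3.6, 5.3, 4.2]
gripper_width: 24.5
grasp_force: 59.4
```

```bash
python3 tab.py|sed -n 8,20p
```

```text
205 .................................. 151 7
206 .................................. 153 23
207 ...........#...................... 159 91
208 ..........######.................. 169 160
209 ..........#######................. 173 195
210 .........########................. 176 213
211 .#.......########................. 183 220
212 ##.......#######.................. 183 219
213 #........#######.................. 180 207
214 .........#######.................. 166 166
215 ............####.................. 138 79
216 .................................. 117 17
217 .................................. 115 7
```

arm_command(
  grip=0.05,
  steps=[0, 0, 0, 0, 0, 0, 0, 0, 0, 0, -0.025, 0, 0, 0, -0.03, 0, 0, 0, -0.04, 0, 0, 0, -0.04, 0, 0.04, 0, 0, 0, 0.04, 0, 0, 0, 0.04, 0, 0, 0, 0, 0, 0, 0],
)

```text
clock: 70.22
position: [450.7, -31.5, 300.2]
ee_rot: [0.335, 0.942, 0.001, 0.001]
contact_force: [0.6, 0.7, 0.6]
gripper_width: 49.9
grasp_force: 0.0
```

```bash
python3 mod.py|head -8; python3 tab.py|sed -n 8,20p; python3 - <<'E'
from h import *
s=cv2.cvtColor(cv2.imread("s.png"),cv2.COLOR_BGR2GRAY);t=get_image("top");cv2.imwrite("tf.png",t[:,:,::-1])
for v in range(160,184,2): print(v,s[v,256:274].tolist())
E
```

```text
174.0 (array([549.4, 126.8]), array([82.8, 29.3]), np.float64(0.018)) (231, 191, 12, 32)
160.0 (array([553.5,  47.1]), array([82.8, 24. ]), np.float64(0.021)) (262, 190, 10, 32)
141.0 (array([551.4,  84.6]), array([80.9, 26.8]), np.float64(0.066)) (247, 191, 12, 31)
107.5 (array([547.2, 165.6]), array([81.8, 24.7]), np.float64(0.135)) (218, 192, 11, 31)
102.5 (array([450. , 108.8]), array([53. , 23.9]), np.float64(0.022)) (238, 234, 10, 21)
93.5 (array([469.1,  78.6]), array([58.3, 26.6]), np.float64(0.021)) (249, 226, 11, 23)
82.0 (array([442.8, 145.7]), array([60.8, 23.9]), np.float64(0.024)) (224, 235, 10, 24)
38.5 (array([493.5,  44.6]), array([21.3, 15.9]), np.float64(-1.553)) (263, 225, 9, 7)
205 .................................. 150 5
206 .................................. 152 23
207 ..........##...................... 170 99
208 ..........#######................. 211 178
209 .........########................. 235 212
210 .........########................. 240 220
211 .#.......########................. 229 226
212 ##.......########................. 201 226
213 #........#######
[... 505 characters left out ...]
02, 101, 104, 103, 102, 94, 77, 50, 32, 35, 34]
168 [33, 28, 33, 54, 88, 100, 113, 104, 97, 98, 101, 103, 97, 79, 58, 46, 46, 46]
170 [32, 31, 44, 64, 83, 92, 96, 102, 103, 99, 96, 91, 84, 73, 57, 51, 48, 50]
172 [66, 69, 84, 99, 106, 100, 99, 99, 102, 104, 105, 97, 93, 84, 79, 70, 65, 61]
174 [99, 100, 100, 106, 116, 104, 93, 97, 99, 98, 94, 91, 91, 97, 98, 99, 100, 96]
176 [102, 101, 101, 100, 91, 94, 92, 93, 94, 95, 95, 90, 88, 86, 94, 101, 98, 101]
178 [100, 102, 100, 100, 95, 85, 82, 84, 85, 87, 84, 79, 76, 89, 98, 102, 106, 102]
180 [95, 95, 98, 99, 98, 94, 89, 80, 76, 79, 86, 90, 92, 96, 103, 106, 109, 105]
182 [74, 75, 77, 77, 79, 83, 86, 89, 90, 93, 96, 95, 98, 100, 99, 101, 98, 98]
```

arm_command(
  steps=[-0.038, -0.017, 0, 0, -0.038, -0.017, 0, 0, -0.038, -0.017, 0, 0, -0.038, -0.017, 0, 0, -0.038, -0.017, 0, 0, -0.038, -0.017, 0, 0, -0.038, -0.017, 0, 0, -0.038, -0.017, 0, 0, 0, 0, 0, 0],
)

```text
clock: 71.5
position: [601.9, -333.3, 296.1]
ee_rot: [0.338, 0.941, -0.0, -0.002]
contact_force: [-0.7, 0.3, -0.9]
gripper_width: 49.8
grasp_force: 0.0
```

```bash
python3 mod.py|head -9; python3 - <<'E'
from h import *
t=get_image("top")[:,:,::-1];s=get_image("side")[:,:,::-1];cv2.imwrite("tf.png",t);cv2.imwrite("sf.png",s)
b,g,r=[t[:,:,i].astype(int) for i in range(3)]
m=(g>r+20)&(g>b+15)&(g>60);gr=cv2.cvtColor(t,cv2.COLOR_BGR2HSV)
for v in range(184,272,2): print(v,"".join("#" if m[v,u] else ("o" if gr[v,u,2]>115 else ".") for u in range(200,286)))
E
```

```text
303.5 (array([551.9,  66.5]), array([83.5, 62.8]), np.float64(0.064)) (247, 190, 25, 33)
174.5 (array([435.5, 106.7]), array([82.6, 25. ]), np.float64(0.059)) (238, 234, 11, 32)
168.0 (array([549.4, 125.7]), array([82.8, 26.6]), np.float64(0.024)) (232, 191, 11, 32)
160.0 (array([460.7,  40.6]), array([82.8, 22.9]), np.float64(0.094)) (263, 225, 11, 32)
134.0 (array([457.2,  79.7]), array([82.1, 23.9]), np.float64(0.021)) (249, 226, 10, 32)
119.0 (array([432.1, 146.1]), array([82.6, 22.6]), np.float64(0.059)) (224, 235, 10, 32)
112.0 (array([546.3, 165.5]), array([83.5, 24.7]), np.float64(0.135)) (218, 192, 11, 32)
184 ......................................................................................
186 ......................................................................................
188 ......................................................................................
190 .................................#.####.........#######......#########................
192 .................#########.....#########......#########......#########................
194 .................#
[... 2826 characters left out ...]
.###ooooooooooooooo######...###................................
258 ........................##..oooooooooooooo######......................................
260 ........................####oooooooooooooo######......................................
262 ........................########.......#########......................................
264 ........................#########.....#########.......................................
266 .................................................................................oo...
268 ..............................................................................ooooooo.
270 ...........................................................................ooooooooooo
```

```bash
python3 -c "
from bench import *
print(job_done())"
```

```text
the job is handed in; nothing more can be done
None
```

The job is handed in at about 71.5 s: all four modules are in the tote, none on top of another. The heat sink is clamped squarely, the pin is home, and the tab measures about 14 mm out, short of the spring's 16.5 mm limit. One module in the tote was knocked about 2 cm after I placed it; I left it there because it still looked flat and clear of the others in the top view.

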